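# Clear the relays off a board into the scrap box

## Task

Pull every plug-in relay off the relay board, rocking each gently side to side until it rises free so that you neither bend its pins nor drag the sprung board up off its rest, and lay them all, with the loose relay from the bench, in the hopper on top of the scrap box. Only when all of them are in the hopper, pull the box's lever through its full stroke so that the trap drops them into the bin, then ease it slowly back to rest without letting it snap back. Leave the other things on the bench where they are.

Things in the scene. Friction and masses are not known exactly. Their poses are not given: they have to be found in the camera images.
- relay1: plug-in relay in socket 1 (absent in some starts): blue block with white top, 34 (own x) x 24 (own y) x 40 mm (own z), 80 g. Origin: centre of the case's underside, which rests on the socket top; own z up. Below it two brass pins at own x = +-10 mm, 9 mm long, ending in 5 mm bulbs, are held tight in the socket (see socket1). Grip it across own y, 24 mm
- relay2: plug-in relay in socket 2 (absent in some starts): blue block with white top, 34 (own x) x 24 (own y) x 40 mm (own z), 80 g. Origin: centre of the case's underside, which rests on the socket top; own z up. Below it two brass pins at own x = +-10 mm, 9 mm long, ending in 5 mm bulbs, are held tight in the socket (see socket2). Grip it across own y, 24 mm
- relay3: plug-in relay in socket 3 (absent in some starts): blue block with white top, 34 (own x) x 24 (own y) x 40 mm (own z), 80 g. Origin: centre of the case's underside, which rests on the socket top; own z up. Below it two brass pins at own x = +-10 mm, 9 mm long, ending in 5 mm bulbs, are held tight in the socket (see socket3). Grip it across own y, 24 mm
- relay4: plug-in relay in socket 4 (absent in some starts): blue block with white top, 34 (own x) x 24 (own y) x 40 mm (own z), 80 g. Origin: centre of the case's underside, which rests on the socket top; own z up. Below it two brass pins at own x = +-10 mm, 9 mm long, ending in 5 mm bulbs, are held tight in the socket (see socket4). Grip it across own y, 24 mm
- relay5: the same kind of relay, already pulled out, lying loose on the bench beside the relay board on one of its 34 mm wide sides (own y vertical, 24 mm high). Origin: centre of the case's underside, the face with the pins; the case reaches 40 mm along own z, the pins 9 mm along own -z
- socket1 (a point): centre of the top of black socket 1, 40 mm above the bench; axes as the seated relay's. Sprung contacts close over each pin's bulb: 17 N starts a pin, less as it rises, through at 4 mm, clear of the socket at 10 mm. A straight pull takes 33 N and lifts the board. Rocked along own x (tilted 0.1 rad each way about own y), raised 1 mm a swing, the pins come one after the other
- socket2 (a point): centre of the top of black socket 2, 40 mm above the bench; axes as the seated relay's. Sprung contacts close over each pin's bulb: 17 N starts a pin, less as it rises, through at 4 mm, clear of the socket at 10 mm. A straight pull takes 33 N and lifts the board. Rocked along own x (tilted 0.1 rad each way about own y), raised 1 mm a swing, the pins come one after the other
- socket3 (a point): centre of the top of black socket 3, 40 mm above the bench; axes as the seated relay's. Sprung contacts close over each pin's bulb: 17 N starts a pin, less as it rises, through at 4 mm, clear of the socket at 10 mm. A straight pull takes 33 N and lifts the board. Rocked along own x (tilted 0.1 rad each way about own y), raised 1 mm a swing, the pins come one after the other
- socket4 (a point): centre of the top of black socket 4, 40 mm above the bench; axes as the seated relay's. Sprung contacts close over each pin's bulb: 17 N starts a pin, less as it rises, through at 4 mm, clear of the socket at 10 mm. A straight pull takes 33 N and lifts the board. Rocked along own x (tilted 0.1 rad each way about own y), raised 1 mm a swing, the pins come one after the other
- carrier: grey base plate of the relay board, 180 x 200 x 12 mm, fixed on the bench; origin under its centre. On it the blue circuit board, 170 x 190 mm, on four standoffs, with the four sockets at x = +-34, y = +-42 mm
- board (a joint): how far the circuit board has been pulled up its standoffs, m: 0 at rest, at most 0.014. Springs and its weight hold it down with about 27 N at 0, plus 0.5 N per mm
- scrap_box: fixed grey scrap box with yellow rim, 150 x 150 x 188 mm high, walls 6 mm; origin under its centre. The open hopper on top is 138 x 138 mm inside, 53 mm deep; its floor, 135 mm above the bench, is a trap of two flaps hinged at the -x and +x walls that swing down when the lever is pulled. The bin below has its floor at 6 mm and a clear window on +x
- lever_grip (a point): middle of the lever's red grip, a round bar of 18 mm diameter and 65 mm length lying along the box's y, 126 mm to the box's +y side of its centre, about 0.198 m above the bench at rest. Nothing stands over it: pinch it from above across the box's x
- lever_pivot (a point): point on the lever's hinge axis (the box's y) level with the middle of the grip, 120 mm from it, 85 mm above the bench
- lever (a joint): lever angle, rad: 0 at rest (leaning 0.35 rad from upright to the box's +x), grows as the grip is pulled to the box's -x, stop at 1.0 (leaning 0.65 rad to -x). A spring returns it: about 6.5 N at the grip at rest, 11.5 N at the stop. The flaps open 1.38 times the lever's angle
- flux_jar: small flux jar with a red lid, 38 mm diameter, 45 mm high, loose; a bystander
- tape_roll: roll of yellow tape lying flat, 72 mm diameter, 20 mm high, stuck to the bench; a bystander
- screwdriver: screwdriver lying on the bench, 200 mm long, red handle 22 mm thick, loose; a bystander
Not all that is in view belongs to the job. Leave any orange or pink look-alike of the relay1 alone.

How it is judged:
On the way, in this order (a step that is already met when the one before it is completed fails the run):
1. all relays lie together in the hopper on the closed trap (z of relay1 in the frame of scrap_box between 0.13 and 0.23 m and x of relay1 in the frame of scrap_box between -0.07 and 0.07 m and y of relay1 in the frame of scrap_box between -0.07 and 0.07 m and z of relay2 in the frame of scrap_box between 0.13 and 0.23 m and x of relay2 in the frame of scrap_box between -0.07 and 0.07 m and y of relay2 in the frame of scrap_box between -0.07 and 0.07 m and z of relay3 in the frame of scrap_box between 0.13 and 0.23 m and x of relay3 in the frame of scrap_box between -0.07 and 0.07 m and y of relay3 in the frame of scrap_box between -0.07 and 0.07 m and z of relay4 in the frame of scrap_box between 0.13 and 0.23 m and x of relay4 in the frame of scrap_box between -0.07 and 0.07 m and y of relay4 in the frame of scrap_box between -0.07 and 0.07 m and z of relay5 in the frame of scrap_box between 0.13 and 0.23 m and x of relay5 in the frame of scrap_box between -0.07 and 0.07 m and y of relay5 in the frame of scrap_box between -0.07 and 0.07 m and value of joint lever below 0.1 rad), for 0.3 s.
2. the lever is pulled through its full stroke (0.9 rad or more) (value of joint lever above 0.9 rad), for 0.1 s.
At the end, for the whole second after the job is handed in: every relay lies at rest in the bin of the scrap box below the trap, the lever is back at rest (within 0.08 rad), and the board sits on its rest (within 2 mm) (z of relay1 in the frame of scrap_box between 0 and 0.115 m and x of relay1 in the frame of scrap_box between -0.07 and 0.07 m and y of relay1 in the frame of scrap_box between -0.07 and 0.07 m and linear speed of each of relay1, relay2, relay3, relay4, relay5 below 0.03 m/s and z of relay2 in the frame of scrap_box between 0 and 0.115 m and x of relay2 in the frame of scrap_box between -0.07 and 0.07 m and y of relay2 in the frame of scrap_box between -0.07 and 0.07 m and z of relay3 in the frame of scrap_box between 0 and 0.115 m and x of relay3 in the frame of scrap_box between -0.07 and 0.07 m and y of relay3 in the frame of scrap_box between -0.07 and 0.07 m and z of relay4 in the frame of scrap_box between 0 and 0.115 m and x of relay4 in the frame of scrap_box between -0.07 and 0.07 m and y of relay4 in the frame of scrap_box between -0.07 and 0.07 m and z of relay5 in the frame of scrap_box between 0 and 0.115 m and x of relay5 in the frame of scrap_box between -0.07 and 0.07 m and y of relay5 in the frame of scrap_box between -0.07 and 0.07 m and value of joint lever below 0.08 rad and value of joint board below 0.002 m); the robot touches nothing.
It fails at once if the board is pulled up off its rest by more than 4 mm (value of joint board above 0.004 m).
It fails at once if the lever snaps back (returns faster than 1.8 rad/s while still pulled by more than 0.15 rad) (velocity of joint lever below -1.8 rad/s and value of joint lever above 0.15 rad).
It fails at once if a relay is levered over more than 20 degrees with its pins still in the socket ((angle between relay1's own z axis and vertical above 0.35 rad and distance between relay1 and socket1 below 0.007 m) or (angle between relay2's own z axis and vertical above 0.35 rad and distance between relay2 and socket2 below 0.007 m) or (angle between relay3's own z axis and vertical above 0.35 rad and distance between relay3 and socket3 below 0.007 m) or (angle between relay4's own z axis and vertical above 0.35 rad and distance between relay4 and socket4 below 0.007 m)).
It fails at once if another thing on the bench is shifted more than 50 mm (distance of any of flux_jar, tape_roll, screwdriver from where it was at the start of the episode above 0.05 m).
Of relay1, relay2, relay3, relay4 only 2 to 4 are there at a start; the rules pass over those that are not, and their reading is None.
At some moment in a run one of relay5 may be knocked a few centimetres aside while the robot is not near it.
It also fails if it takes over 210 s, if anything falls off the work surface, if the arm or the gripper's body presses on something with over 40 N, if the wrist force passes 120 N, or if a joint passes its speed limit or range.

## Robot

A 7-joint arm with a two-finger parallel gripper is mounted at the origin on the work surface. World frame = base frame: x ahead of the robot, y to its left, z up, the work surface at z = 0. Lengths are in m, angles in rad, forces in N, time in s.
With the tool pointing down it reaches from about 0.425 to 0.875 m from the base axis. Payload 9.9 kg.
Tool frame: the origin (TCP) lies midway between the tips of the shut fingers; the grasp point (between the pads) lies 19 mm behind it; z points along the fingers, y is the line along which they close (so a half turn about z gives the same grasp; the last joint's range is limited). The gripper opens to 85 mm and grips with 20 to 120 N. Pads are 22 mm wide; open, the fingers measure 114 mm over their backs; the gripper's body (76 mm by 85 mm) begins 54 mm behind the grasp point. The pads swing forward as they close: fully open they stand 13 mm farther back than shut.
Start: joints at [-1.272, 0.576, 0.025, 1.437, -0.015, 1.129, -0.057], TCP at [0.252, 0.626, 0.231] pointing down, gripper open.
Joint ranges: [-2.76, 2.76], [-0.34, 2.15], [-1.52, 1.57], [0.19, 2.46], [-1.09, 4.23], [0.17, 1.99], [-2.82, 2.82]. Speed limits (rad/s): [2.22, 2.22, 3.01, 3.01, 3.14, 3.14, 3.14].

## Interface

Orientations are given as a unit quaternion [x, y, z, w].
In Python, from bench import get_state, read_camera, close_job gives the robot as it stands.
- The arm moves only by the shell command python3 -m inch 'ROWS' [OPENING] [FORCE]. ROWS is JSON, a list of rows, each an object of numbers: "x", "y", "z": the shift along the tool's x, y, z in mm; "wx", "wy", "wz": the turn, a rotation vector about the tool's x, y, z in degrees. A call has 1 to 12 rows; each row shifts and turns the commanded pose from where the row before left it, along the tool's axes as they then stand; what a row does not reach is not made up. A row lasts 1/12 s, in which the tool goes at most 41.7 mm and 7.16 degrees, less where a joint would pass 70% of its speed; a pose out of reach is approached as far as the arm can. A call with a gripper value outside its range is refused whole. OPENING is the opening in per cent of the stroke, from 0 (shut) to 100 (fully open), set as the call begins (- or left out, the last holds). The fingers move at their own pace and stop on an object; FORCE is the grip in N (left out, the last holds). Time passes only in rows, so rows that do not move let the fingers close. It gives the time, the measured TCP pose, the force, the opening and the grip force at its end, in the units of the state.
- get_state(): the state, without advancing time (a new reading comes with each control period).
- read_camera(name): name is "scene" or "top" or "wrist"; returns a dict with "image" (384x512x3 uint8, red, green, blue), "fov_y" (degrees; the focal length in pixels is half the picture's height over the tangent of half this angle, whatever the lens; pixels are square), "cx", "cy" (the principal point, pixels), "k1" (the pictures are not rectified: a ray, as slopes to the right and down, at radius r is drawn at 1 + k1 r^2 times it, then the intrinsics apply), "pose" (4x4, takes a point from camera to world coordinates). Camera axes: x right, y down, z forward; pixel columns grow to the right and rows downward; lengths in m; the calibration is good to about 2 mm. A picture is of the moment at which its call begins. There is no depth.
- close_job(): hands the job in; it is judged then, once.
The state is a dict: "time": time; "joint_positions": joint angles; "qvel": joint speeds; "tau": joint torques, N m; "tcp_pos": TCP position; "tcp_rot": TCP orientation; "contact_force": force on the tool from outside, world axes, zero at the start; "moment": the same for the moment, N m; "width": finger opening in m; "gripper_force": force on a finger pad.
Only numpy, scipy, OpenCV 4.12 (cv2) and the standard library are available. Lean on these libraries where they do the work, as an engineer would, in place of code of your own. Each camera call takes 0.05 s, during which the arm holds its last target. There are 200 camera calls.

## Working session

There is one attempt and no reset: what is moved stays moved. The work goes in short steps, Python scripts to look and compute and a shell command to move; the robot and the scene stay as the last step left them, time stands still between calls to the robot, and variables do not carry over. Pictures are saved under pics/ and viewed, at most 15 in all, crops included, and the job is handed in when it is done.

```bash
ls; mkdir -p pics; python3 - <<'E'
from bench import *
import cv2
s=get_state(); print({k:(v if not hasattr(v,'round') else v) for k,v in s.items()})
for n in ("scene","top"):
    c=read_camera(n); cv2.imwrite(f"pics/{n}0.png",c["image"][:,:,::-1]); print(n,c["fov_y"],c["cx"],c["cy"],c["k1"],c["pose"])
E
```

```text
pics
{'time': 0.0, 'joint_positions': array([-1.27182538,  0.57651291,  0.02484522,  1.4379106 , -0.01497355,
        1.12901447, -0.05649263]), 'qvel': array([ 0.0012484 , -0.00063589,  0.00064354, -0.00049119, -0.00174796,
       -0.00202873, -0.00075997]), 'tau': array([ 1.71024914e-05, -7.65749717e+01,  2.25086935e+00, -2.85956722e+01,
        1.54260948e-02,  1.29496012e-02,  1.46115593e-05]), 'tcp_pos': array([0.25193956, 0.6257251 , 0.2304547 ]), 'tcp_rot': array([ 1.90193756e-01,  9.81746223e-01, -8.23960405e-04, -1.03211349e-04]), 'contact_force': array([-0.90468506,  0.24524789, -0.42813308]), 'moment': array([0.00782132, 0.0080852 , 0.02680048]), 'gripper_force': 0.0, 'width': 0.0855797106106959}
scene 45.43419104119033 257.08544897202404 189.87391100285606 -0.08167152099923679 [[ 0.16656146  0.51215732 -0.84258659  1.62012943]
 [ 0.98593329 -0.09853956  0.13500183 -0.2112142 ]
 [-0.01388594 -0.85322027 -0.52136585  0.79569026]
 [ 0.          0.          0.          1.        ]]
top 49.094425464702645 262.3537631395155 183.29540696543486 -0.14527179710090252 [[ 0.0165922  -0.99353817  0.11227914  0.43791638]
 [-0.99982446 -0.01550911  0.01051303 -0.04067006]
 [-0.00870374 -0.11243386 -0.99362109  1.28330433]
 [ 0.          0.          0.          1.        ]]
```

View pics/scene0.png

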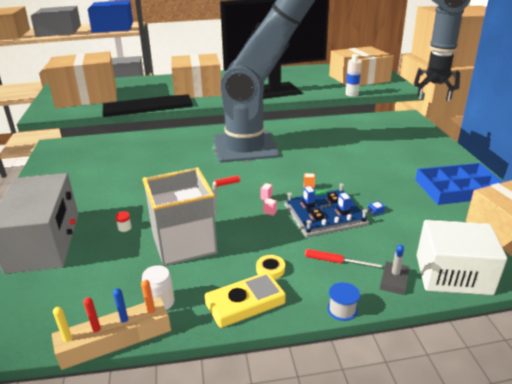

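View pics/top0.png

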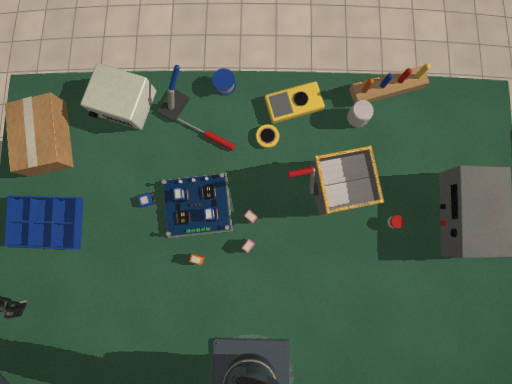

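The pictures show two seated relays at top (180,194) and (210,214). The loose relay is at (145,200), the box at (349,180) and the lever grip at (301,172). The decoys are orange (197,260) and pink (250,216) and (248,246). The blue things at (172,78), (223,82) and the tray (45,222) aren't relays. I'll check the choice in a close crop.

```bash
cat > h.py <<'E'
import numpy as np, cv2
from bench import *
from scipy.spatial.transform import Rotation as R
def K(c):
    f=192/np.tan(np.radians(c["fov_y"]/2)); return np.array([[f,0,c["cx"]],[0,f,c["cy"]],[0,0,1]]),np.array([c["k1"],0,0,0.])
def ray(c,uv,z):
    k,d=K(c); p=cv2.undistortPoints(np.array(uv,float).reshape(-1,1,2),k,d).reshape(-1,2)
    P=np.array(c["pose"]); v=np.c_[p,np.ones(len(p))]@P[:3,:3].T; o=P[:3,3]
    return o+v*((z-o[2])/v[:,2:])
def proj(c,X):
    k,d=K(c); P=np.linalg.inv(np.array(c["pose"]))
    return cv2.projectPoints(np.array(X,float).reshape(-1,3),cv2.Rodrigues(P[:3,:3])[0],P[:3,3],k,d)[0].reshape(-1,2)
def mask(im,kind):
    h=cv2.cvtColor(im,cv2.COLOR_RGB2HSV); H,S,V=[h[...,i].astype(int) for i in range(3)]
    return {"red":((H<8)|(H>172))&(S>150)&(V>70),"yellow":(H>18)&(H<32)&(S>130)&(V>120),
     "white":(S<70)&(V>150),"blue":(H>100)&(H<125)&(S>130)&(V>90)}[kind]
def blobs(m,roi=None,amin=8):
    M=np.zeros(m.shape,np.uint8)
    x0,y0,x1,y1=roi or (0,0,512,384); M[y0:y1,x0:x1]=m[y0:y1,x0:x1]
    return [(cv2.minAreaRect(c),cv2.contourArea(c)) for c in cv2.findContours(M,cv2.RETR_EXTERNAL,cv2.CHAIN_APPROX_NONE)[0] if cv2.contourArea(c)>=amin]
def fl(P): # first two
    return np.round(np.array(P)[:,:2],4).tolist()
def nudge(target,yaw=None):
    """tool-frame shift mm to a world target, and wz deg to point tool y along yaw (mod 180), tool down"""
    s=get_state(); r=R.from_quat(s["tcp_rot"]); d=r.inv().apply(np.array(target)-s["tcp_pos"])*1000
    print("tcp",s["tcp_pos"].round(4),"shift mm",d.round(1),"q7",s["joint_positions"][6].round(2))
    if yaw is not None:
        y=r.apply([0,1,0]); a=np.degrees(np.arctan2(y[1],y[0])); e=(np.degrees(yaw)-a+90)%180-90
        zt=r.apply([0,0,1]); print("wz",round(-e,2),"tilt: z=",zt.round(4), "untilt rotvec tool deg", np.degrees(r.inv().apply(np.cross(zt,[0,0,-1]))).round(2))
E
python3 - <<'E'
from h import *
c=read_camera("top"); im=c["image"]
a=cv2.resize(im[165:275,130:270],None,fx=5,fy=5,interpolation=cv2.INTER_CUBIC)
cv2.imwrite("pics/crop1.png",a[:,:,::-1])
for r,A in blobs(mask(im,"yellow"),(305,140,395,220)): print("rim",r,A); b=cv2.boxPoints(r); print(fl(ray(c,b,.188)))
for r,A in blobs(mask(im,"red"),(280,150,320,195)): print("grip",r,A,fl(ray(c,[r[0]],.198)),fl(ray(c,cv2.boxPoints(r),.198)))
for r,A in blobs(mask(im,"white"),(130,165,240,240)): print("white",r,A,fl(ray(c,[r[0]],.080)),fl(ray(c,[r[0]],.012)))
for r,A in blobs(mask(im,"blue"),(130,165,165,240)): print("blue",r,A)
E
```

```text
rim ((348.26922607421875, 207.34616088867188), (2.7456257343292236, 17.258216857910156), 78.69007110595703) 20.5
[[0.5006, -0.232], [0.5101, -0.2768], [0.503, -0.2782], [0.4936, -0.2334]]
rim ((376.02801513671875, 198.90399169921875), (8.586502075195312, 13.684738159179688), 79.69515228271484) 30.0
[[0.5326, -0.3091], [0.5396, -0.3454], [0.5173, -0.3493], [0.5104, -0.313]]
rim ((376.70489501953125, 177.45611572265625), (30.242034912109375, 3.1429364681243896), 77.90524291992188) 46.5
[[0.6205, -0.3196], [0.6225, -0.328], [0.5437, -0.3439], [0.5418, -0.3356]]
rim ((323.9632568359375, 184.09249877929688), (58.955989837646484, 10.562148094177246), 73.7798080444336) 109.5
[[0.633, -0.1557], [0.6414, -0.1826], [0.4921, -0.226], [0.4841, -0.1993]]
rim ((330.5, 154.5), (2.9285614490509033, 15.727459907531738), 77.47119140625) 27.0
[[0.6402, -0.1871], [0.6501, -0.2282], [0.6425, -0.2298], [0.6325, -0.1888]]
rim ((356.13250732421875, 149.60411071777344), (4.328942775726318, 30.382028579711914), 83.1572265625) 56.5
[[0.656, -0.2361], [0.6675, -0.3177], [0.6558, -0.3188], [0.6444, -0.2374]]
grip ((300.4422912597656, 171.71151733398438), (6.667947769165039, 24.514514923095703), 78.69007110595703) 136.5 [[0.5925, -0.128]] [[0.5943, -0.0949], [0.608, -0.1577], [0.5908, -0.1611], [0.5771, -0.0985]]
white ((208.5, 213.5), (9.0, 5.0), 90.0) 34.0 [[0.4843, 0.1251]] [[0.4869, 0.1345]]
white ((144.0, 200.0), (6.0, 6.0), 90.0) 28.5 [[0.5196, 0.3156]] [[0.5242, 0.3357]]
white ((177.5, 193.0), (8.0, 5.0), 90.0) 31.0 [[0.5418, 0.2173]] [[0.5476, 0.2319]]
blue ((145.05001831054688, 199.65000915527344), (11.384200096130371, 13.597793579101562), 71.56504821777344) 132.5
```

View pics/crop1.png

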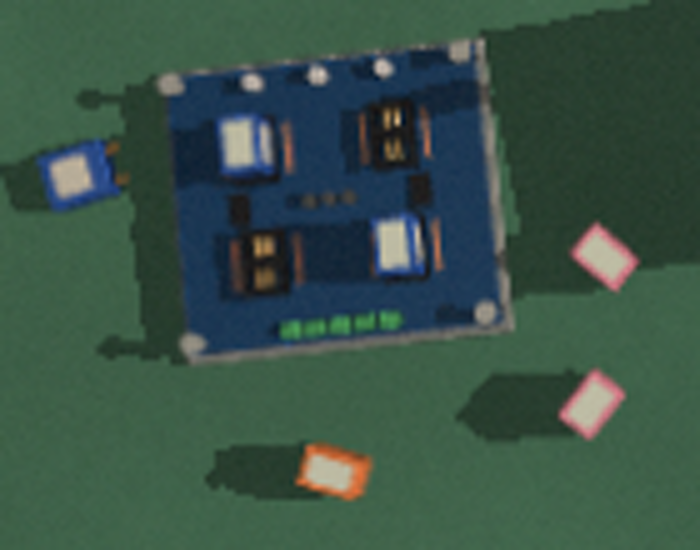

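The crop shows seated relays A at (245,145) and B at (400,245), both with blue cases and white tops. The other two sockets are empty. The loose blue relay is at (72,175) with its pins pointing right. The orange and pink blocks are decoys.

```bash
python3 - <<'E'
from h import *
c=read_camera("top")
q=np.array([[170,85],[460,50],[485,313],[193,343]])/5+[130,165]-.4
p=ray(c,q,.028)[:,:2];print(p.round(4),p.mean(0)); 
for a,b in((0,1),(3,2)): d=p[a]-p[b]; print(np.degrees(np.arctan2(-d[0],d[1])))
nudge([.53,.20,.26],np.radians(96.5))
E
```

```text
[[0.5803 0.2727]
 [0.6043 0.0961]
 [0.4464 0.077 ]
 [0.4247 0.2525]] [0.51392823 0.17454829]
7.739408346978097
7.04881310829025
tcp [0.252  0.6259 0.2308] shift mm [-416.9 -291.3  -28.9] q7 -0.06
wz -28.43 tilt: z= [-3.e-04 -1.e-03 -1.e+00] untilt rotvec tool deg [-0.06  0.   -0.  ]
```

```bash
python3 -m inch '[{"x":-33,"y":-23,"z":-2.4},{"x":-33,"y":-23,"z":-2.4},{"x":-33,"y":-23,"z":-2.4},{"x":-33,"y":-23,"z":-2.4},{"x":-33,"y":-23,"z":-2.4},{"x":-33,"y":-23,"z":-2.4},{"x":-33,"y":-23,"z":-2.4},{"x":-33,"y":-23,"z":-2.4},{"x":-33,"y":-23,"z":-2.4},{"x":-33,"y":-23,"z":-2.4},{"x":-33,"y":-23,"z":-2.4},{"x":-33,"y":-23,"z":-2.4}]' 100
python3 -m inch '[{"x":-20,"y":-15},{"wz":-7},{"wz":-7},{"wz":-7},{"wz":-7},{},{}]'
python3 - <<'E'
from h import *
c=read_camera("wrist"); cv2.imwrite("pics/w1.png",c["image"][:,:,::-1]); print(c["pose"],c["fov_y"],c["k1"])
nudge([.54,.217,.10],np.radians(97))
E
```

```text
[[ 3.74866609e-01  8.78639284e-01  2.95749951e-01  1.75517331e-01]
 [ 9.27078273e-01 -3.54953214e-01 -1.20557417e-01  6.57059914e-01]
 [-9.49087046e-04  3.19376304e-01 -9.47627498e-01  3.73624372e-01]
 [ 0.00000000e+00  0.00000000e+00  0.00000000e+00  1.00000000e+00]] 67.49480691587794 -0.056740898706860374
tcp [0.2521 0.626  0.2309] shift mm [-419.8 -271.7  131.1] q7 -0.06
wz -28.93 tilt: z= [-3.e-04 -8.e-04 -1.e+00] untilt rotvec tool deg [-0.05  0.   -0.  ]validation failed for argument at $[0]...
validation failed for argument at $[0]...
```

View pics/w1.png

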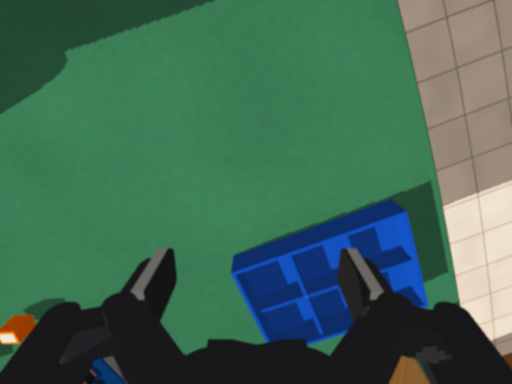

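The arm hasn't moved: the wrist view still shows the blue tray at (330,270). The moves were refused, probably because every row needs all six keys.

```bash
python3 -m inch '[{"x":-33,"y":-23,"z":-2.4,"wx":0,"wy":0,"wz":0}]' 100; python3 -m inch --help | head -20
```

```text
time: 0.33
tcp_pos: [0.2672, 0.5979, 0.2322]
tcp_rot: [0.185, 0.983, 0.001, -0.003]
contact_force: [-1.2, 0.2, 0.1]
width: 0.0851
gripper_force: 0.0invalid input: not JSON, or not a number
```

```bash
python3 -m inch '[{"x":-34,"y":-22,"z":-2,"wx":0,"wy":0,"wz":0},{"x":-34,"y":-22,"z":-2,"wx":0,"wy":0,"wz":0},{"x":-34,"y":-22,"z":-2,"wx":0,"wy":0,"wz":0},{"x":-34,"y":-22,"z":-2,"wx":0,"wy":0,"wz":0},{"x":-34,"y":-22,"z":-2,"wx":0,"wy":0,"wz":0},{"x":-34,"y":-22,"z":-2,"wx":0,"wy":0,"wz":0},{"x":-34,"y":-22,"z":-2,"wx":0,"wy":0,"wz":0},{"x":-34,"y":-22,"z":-2,"wx":0,"wy":0,"wz":0},{"x":-34,"y":-22,"z":-2,"wx":0,"wy":0,"wz":0},{"x":-34,"y":-22,"z":-2,"wx":0,"wy":0,"wz":0},{"x":-34,"y":-22,"z":-2,"wx":0,"wy":0,"wz":0}]'
python3 -m inch '[{"x":0,"y":0,"z":0,"wx":0,"wy":0,"wz":-7},{"x":0,"y":0,"z":0,"wx":0,"wy":0,"wz":-7},{"x":0,"y":0,"z":0,"wx":0,"wy":0,"wz":-7},{"x":0,"y":0,"z":0,"wx":0,"wy":0,"wz":-7},{"x":0,"y":0,"z":0,"wx":0,"wy":0,"wz":0},{"x":0,"y":0,"z":0,"wx":0,"wy":0,"wz":0}]'
python3 - <<'E'
from h import *
c=read_camera("wrist"); cv2.imwrite("pics/w2.png",c["image"][:,:,::-1]); print(c["pose"])
nudge([.54,.217,.10],np.radians(97))
for r,A in blobs(mask(c["image"],"white"),None,30): print("white",r,A,fl(ray(c,[r[0]],.080)))
E
```

```text
time: 1.25
tcp_pos: [0.5315, 0.2265, 0.256]
tcp_rot: [0.19, 0.982, 0.0, 0.0]
contact_force: [1.0, 0.4, -0.6]
width: 0.0856
gripper_force: 0.0
time: 1.75
tcp_pos: [0.5307, 0.2281, 0.2557]
tcp_rot: [-0.051, 0.999, 0.0, -0.0]
contact_force: [0.1, -0.0, -1.0]
width: 0.0857
gripper_force: 0.0
[[-1.00197264e-01  9.42913272e-01  3.17608359e-01  4.48646069e-01]
 [ 9.94967452e-01  9.47862523e-02  3.24859252e-02  2.19972188e-01]
 [ 5.26504005e-04  3.19264981e-01 -9.47665339e-01  3.98533955e-01]
 [ 0.00000000e+00  0.00000000e+00  0.00000000e+00  1.00000000e+00]]
tcp [0.5307 0.2282 0.2557] shift mm [ -8.2 -12.1 155.7] q7 1.17
wz -1.19 tilt: z= [-2.e-04  0.e+00 -1.e+00] untilt rotvec tool deg [ 0.   -0.01 -0.  ]
white ((99.5, 381.5), (3.0, 31.0), 90.0) 49.0 [[0.8965, 0.0134]]
white ((409.5, 374.9999694824219), (15.999998092651367, 40.99999237060547), 90.0) 424.5 [[0.8324, 0.5004]]
white ((104.57122802734375, 362.3232727050781), (21.303354263305664, 3.3499131202697754), 6.009006023406982) 43.5 [[0.8517, 0.0264]]
white ((6.984611511230469, 349.12310791015625), (14.388028144836426, 3.472972393035888
[... 1168 characters left out ...]
69007110595703) 255.0 [[0.5149, 0.3172]]
white ((168.55487060546875, 123.99391174316406), (25.509685516357422, 15.23955249786377), 83.6598129272461) 346.0 [[0.4863, 0.1273]]
white ((77.16551971435547, 109.31379699707031), (25.74410057067871, 14.200778007507324), 41.6335334777832) 323.5 [[0.4793, 0.026]]
white ((135.27940368652344, 81.86763763427734), (11.661903381347656, 18.3503475189209), 30.963754653930664) 107.5 [[0.4456, 0.0914]]
white ((245.0, 78.5), (13.0, 92.0), 90.0) 164.0 [[0.4319, 0.2063]]
white ((77.35588073730469, 30.72646713256836), (16.719837188720703, 26.000112533569336), 32.47119140625) 379.0 [[0.4002, 0.0314]]
white ((215.0, 5.0), (10.0, 24.0), 90.0) 146.5 [[0.3663, 0.1708]]
```

View pics/w2.png

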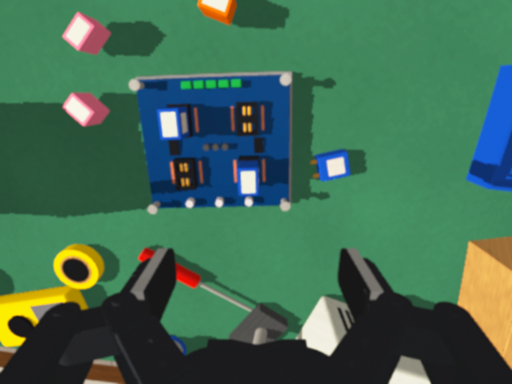

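The wrist view shows A at (248,180), B at (170,123) and the loose relay at (335,166). Positions agree with the top view to about 2 mm, and board yaw is about 7.2°. I'll go over A.

```bash
python3 -m inch '[{"x":-11,"y":-8,"z":37,"wx":0,"wy":0,"wz":-1.4},{"x":0,"y":0,"z":37,"wx":0,"wy":0,"wz":0},{"x":0,"y":0,"z":37,"wx":0,"wy":0,"wz":0},{"x":0,"y":0,"z":37,"wx":0,"wy":0,"wz":0},{"x":0,"y":0,"z":0,"wx":0,"wy":0,"wz":0},{"x":0,"y":0,"z":0,"wx":0,"wy":0,"wz":0}]' 60 100
python3 - <<'E'
from h import *
nudge([.5425,.2185,.052],np.radians(97.2))
c=read_camera("wrist"); cv2.imwrite("pics/w3.png",c["image"][:,:,::-1])
for r,A in blobs(mask(c["image"],"white"),None,150): print("white",r,A,fl(ray(c,[r[0]],.080)))
E
```

```text
time: 2.3
tcp_pos: [0.5415, 0.2212, 0.1068]
tcp_rot: [-0.064, 0.998, -0.001, -0.002]
contact_force: [0.1, -0.6, 0.7]
width: 0.0515
gripper_force: 0.0
tcp [0.5415 0.2212 0.1068] shift mm [-0.9 -2.7 54.8] q7 1.2
wz 0.16 tilt: z= [-0.0033 -0.0019 -1.    ] untilt rotvec tool deg [-0.08 -0.2   0.  ]
white ((97.12329864501953, 260.6712646484375), (16.5521183013916, 15.062426567077637), 65.55604553222656) 187.0 [[0.5796, 0.1147]]
white ((158.70001220703125, 250.10003662109375), (12.969194412231445, 18.335756301879883), 26.56505012512207) 180.5 [[0.5652, 0.1578]]
white ((253.5, 231.5), (37.0, 25.0), 90.0) 892.0 [[0.5431, 0.2195]]
white ((391.5959777832031, 199.52801513671875), (24.86507797241211, 29.247772216796875), 79.69515228271484) 618.0 [[0.5099, 0.3039]]
white ((141.55474853515625, 123.97445678710938), (35.227813720703125, 12.95252513885498), 83.41805267333984) 391.5 [[0.4828, 0.1461]]
white ((109.64616394042969, 126.16924285888672), (48.86968231201172, 28.27992057800293), 82.87498474121094) 1234.5 [[0.4863, 0.127]]
white ((59.0, 56.0), (22.0, 20.0), 90.0) 337.0 [[0.4504, 0.0983]]
white ((203.0, 52.0), (22.0, 262.0), 90.0) 1248.0 [[0.44, 0.179]]
```

View pics/w3.png

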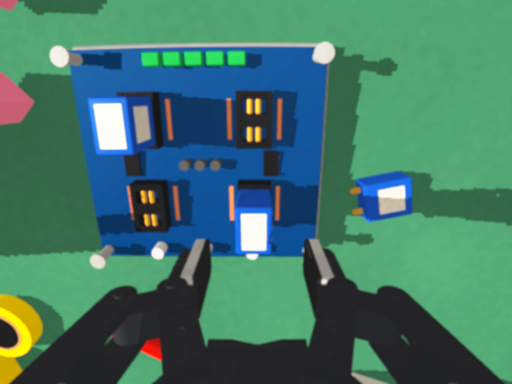

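Relay A is at (253,225) between the fingers, at (0.543, 0.2195). Lowering and gripping.

```bash
python3 -m inch '[{"x":-1.5,"y":-1.7,"z":28,"wx":0,"wy":0,"wz":0},{"x":0,"y":0,"z":27,"wx":0,"wy":0,"wz":0},{"x":0,"y":0,"z":0,"wx":0,"wy":0,"wz":0},{"x":0,"y":0,"z":0,"wx":0,"wy":0,"wz":0}]'
python3 -m inch '[{"x":0,"y":0,"z":0,"wx":0,"wy":0,"wz":0},{"x":0,"y":0,"z":0,"wx":0,"wy":0,"wz":0},{"x":0,"y":0,"z":0,"wx":0,"wy":0,"wz":0},{"x":0,"y":0,"z":0,"wx":0,"wy":0,"wz":0},{"x":0,"y":0,"z":0,"wx":0,"wy":0,"wz":0},{"x":0,"y":0,"z":0,"wx":0,"wy":0,"wz":0}]' 0 100
python3 -c "
from h import *
nudge([.543,.2195,.052],np.radians(97.2));print(get_state()['moment'])"
```

```text
time: 2.68
tcp_pos: [0.5448, 0.2203, 0.0543]
tcp_rot: [-0.065, 0.998, 0.0, 0.0]
contact_force: [-0.4, 0.6, 1.2]
width: 0.0511
gripper_force: 0.0
time: 3.18
tcp_pos: [0.5455, 0.2208, 0.0552]
tcp_rot: [-0.065, 0.998, 0.001, 0.002]
contact_force: [-0.7, 0.4, 9.9]
width: 0.0222
gripper_force: 97.5
tcp [0.5455 0.2208 0.0552] shift mm [ 2.7 -1.   3.2] q7 1.2
wz 0.25 tilt: z= [ 0.0034  0.0017 -1.    ] untilt rotvec tool deg [ 0.07  0.21 -0.  ]
[-0.00531359  0.34713856 -0.04982225]
```

```bash
python3 -m inch '[{"x":-0.8,"y":0,"z":-0.5,"wx":0,"wy":2.9,"wz":0},{"x":-0.8,"y":0,"z":-0.5,"wx":0,"wy":2.9,"wz":0},{"x":0,"y":0,"z":0,"wx":0,"wy":0,"wz":0},{"x":0,"y":0,"z":0,"wx":0,"wy":0,"wz":0}]'
python3 -m inch '[{"x":0.8,"y":0,"z":-0.3,"wx":0,"wy":-2.9,"wz":0},{"x":0.8,"y":0,"z":-0.3,"wx":0,"wy":-2.9,"wz":0},{"x":0.8,"y":0,"z":-0.3,"wx":0,"wy":-2.9,"wz":0},{"x":0.8,"y":0,"z":-0.3,"wx":0,"wy":-2.9,"wz":0},{"x":0,"y":0,"z":0,"wx":0,"wy":0,"wz":0},{"x":0,"y":0,"z":0,"wx":0,"wy":0,"wz":0}]'
```

```text
time: 3.52
tcp_pos: [0.5453, 0.2203, 0.0551]
tcp_rot: [-0.065, 0.997, -0.003, -0.051]
contact_force: [-5.7, -0.5, 8.5]
width: 0.0221
gripper_force: 100.3
time: 4.02
tcp_pos: [0.542, 0.2198, 0.0565]
tcp_rot: [-0.065, 0.997, 0.003, 0.051]
contact_force: [-4.5, -1.1, 10.3]
width: 0.0225
gripper_force: 100.3
```

```bash
python3 -m inch '[{"x":-0.6,"y":0,"z":-0.5,"wx":0,"wy":2.9,"wz":0},{"x":-0.6,"y":0,"z":-0.5,"wx":0,"wy":2.9,"wz":0},{"x":-0.6,"y":0,"z":-0.4,"wx":0,"wy":2.9,"wz":0},{"x":-0.6,"y":0,"z":-0.3,"wx":0,"wy":2.9,"wz":0},{"x":0,"y":0,"z":0,"wx":0,"wy":0,"wz":0},{"x":0,"y":0,"z":0,"wx":0,"wy":0,"wz":0}]'
python3 -m inch '[{"x":0.9,"y":0,"z":-0.5,"wx":0,"wy":-2.9,"wz":0},{"x":0.9,"y":0,"z":-0.5,"wx":0,"wy":-2.9,"wz":0},{"x":0.9,"y":0,"z":-0.4,"wx":0,"wy":-2.9,"wz":0},{"x":0.9,"y":0,"z":-0.3,"wx":0,"wy":-2.9,"wz":0},{"x":0,"y":0,"z":0,"wx":0,"wy":0,"wz":0},{"x":0,"y":0,"z":0,"wx":0,"wy":0,"wz":0}]'
```

```text
time: 4.52
tcp_pos: [0.5458, 0.2198, 0.0562]
tcp_rot: [-0.065, 0.997, -0.003, -0.05]
contact_force: [3.1, -0.6, -12.7]
width: 0.0224
gripper_force: 99.4
time: 5.02
tcp_pos: [0.5403, 0.2194, 0.059]
tcp_rot: [-0.065, 0.997, 0.003, 0.05]
contact_force: [-1.8, -2.2, -4.5]
width: 0.022
gripper_force: 101.9
```

```bash
python3 -m inch '[{"x":-0.8,"y":0,"z":-0.3,"wx":0,"wy":2.9,"wz":0},{"x":-0.8,"y":0,"z":-0.3,"wx":0,"wy":2.9,"wz":0},{"x":-0.8,"y":0,"z":-0.3,"wx":0,"wy":2.9,"wz":0},{"x":-0.8,"y":0,"z":-0.3,"wx":0,"wy":2.9,"wz":0},{"x":0,"y":0,"z":0,"wx":0,"wy":0,"wz":0},{"x":0,"y":0,"z":0,"wx":0,"wy":0,"wz":0}]'
python3 -m inch '[{"x":0.8,"y":0,"z":-0.3,"wx":0,"wy":-2.9,"wz":0},{"x":0.8,"y":0,"z":-0.3,"wx":0,"wy":-2.9,"wz":0},{"x":0.8,"y":0,"z":-0.3,"wx":0,"wy":-2.9,"wz":0},{"x":0.8,"y":0,"z":-0.3,"wx":0,"wy":-2.9,"wz":0},{"x":0,"y":0,"z":0,"wx":0,"wy":0,"wz":0},{"x":0,"y":0,"z":0,"wx":0,"wy":0,"wz":0}]'
python3 -m inch '[{"x":-0.8,"y":0,"z":-0.3,"wx":0,"wy":2.9,"wz":0},{"x":-0.8,"y":0,"z":-0.3,"wx":0,"wy":2.9,"wz":0},{"x":-0.8,"y":0,"z":-0.3,"wx":0,"wy":2.9,"wz":0},{"x":-0.8,"y":0,"z":-0.3,"wx":0,"wy":2.9,"wz":0},{"x":0,"y":0,"z":0,"wx":0,"wy":0,"wz":0},{"x":0,"y":0,"z":0,"wx":0,"wy":0,"wz":0}]'
```

```text
time: 5.52
tcp_pos: [0.5466, 0.2201, 0.0605]
tcp_rot: [-0.065, 0.997, -0.003, -0.048]
contact_force: [3.5, -2.5, 1.2]
width: 0.022
gripper_force: 103.1
time: 6.02
tcp_pos: [0.5406, 0.2195, 0.0625]
tcp_rot: [-0.065, 0.997, 0.003, 0.052]
contact_force: [-0.8, -3.7, 7.0]
width: 0.022
gripper_force: 103.6
time: 6.52
tcp_pos: [0.5456, 0.22, 0.0626]
tcp_rot: [-0.065, 0.997, -0.003, -0.049]
contact_force: [2.4, -1.4, 1.1]
width: 0.0221
gripper_force: 103.0
```

```bash
python3 -m inch '[{"x":0.8,"y":0,"z":-0.3,"wx":0,"wy":-2.9,"wz":0},{"x":0.8,"y":0,"z":-0.3,"wx":0,"wy":-2.9,"wz":0},{"x":0.8,"y":0,"z":-0.3,"wx":0,"wy":-2.9,"wz":0},{"x":0.8,"y":0,"z":-0.3,"wx":0,"wy":-2.9,"wz":0},{"x":0,"y":0,"z":0,"wx":0,"wy":0,"wz":0},{"x":0,"y":0,"z":0,"wx":0,"wy":0,"wz":0}]'
python3 -m inch '[{"x":-0.8,"y":0,"z":-0.5,"wx":0,"wy":2.9,"wz":0},{"x":-0.8,"y":0,"z":-0.5,"wx":0,"wy":2.9,"wz":0},{"x":0,"y":0,"z":-0.5,"wx":0,"wy":0,"wz":0},{"x":0,"y":0,"z":-0.5,"wx":0,"wy":0,"wz":0},{"x":0,"y":0,"z":0,"wx":0,"wy":0,"wz":0}]'
python3 -c "
from h import *
c=read_camera('scene');cv2.imwrite('pics/s1.png',cv2.resize(c['image'][160:250,260:400],None,fx=5,fy=5,interpolation=cv2.INTER_CUBIC)[:,:,::-1])"
```

```text
time: 7.02
tcp_pos: [0.5401, 0.2203, 0.0642]
tcp_rot: [-0.066, 0.997, 0.004, 0.05]
contact_force: [0.0, -0.6, -0.1]
width: 0.0223
gripper_force: 103.0
time: 7.43
tcp_pos: [0.5425, 0.2197, 0.0653]
tcp_rot: [-0.065, 0.998, -0.0, -0.0]
contact_force: [-0.1, 0.3, -0.3]
width: 0.0223
gripper_force: 102.6
```

View pics/s1.png

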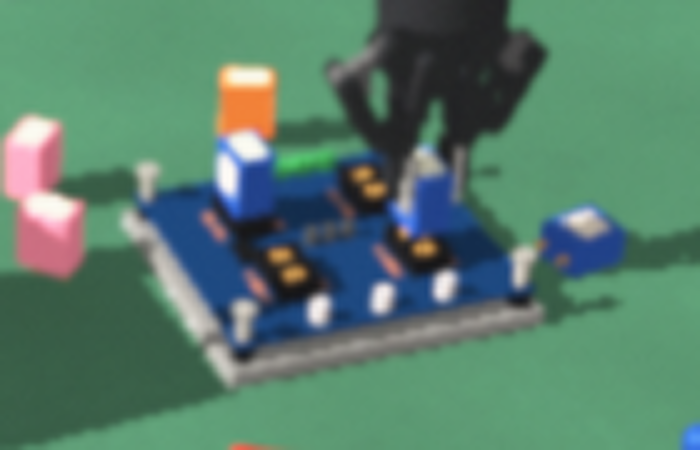

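The scene crop shows relay A lifted at (425,200), with a pin visible and the board on its rest. Next, the box pose, then lift.

```bash
python3 -m inch '[{"x":0,"y":0,"z":-5,"wx":0,"wy":0,"wz":0},{"x":0,"y":0,"z":-5,"wx":0,"wy":0,"wz":0},{"x":0,"y":0,"z":-10,"wx":0,"wy":0,"wz":0},{"x":0,"y":0,"z":-35,"wx":0,"wy":0,"wz":0},{"x":0,"y":0,"z":-40,"wx":0,"wy":0,"wz":0},{"x":0,"y":0,"z":-40,"wx":0,"wy":0,"wz":0},{"x":0,"y":0,"z":-40,"wx":0,"wy":0,"wz":0},{"x":0,"y":0,"z":-40,"wx":0,"wy":0,"wz":0},{"x":0,"y":0,"z":0,"wx":0,"wy":0,"wz":0},{"x":0,"y":0,"z":0,"wx":0,"wy":0,"wz":0}]'
python3 - <<'E'
from h import *
c=read_camera("top"); im=c["image"]
m=mask(im,"yellow"); ys,xs=np.nonzero(m[140:220,312:395]); pts=np.c_[xs+312,ys+140].astype(np.float32)
W=ray(c,pts,.188)[:,:2].astype(np.float32)
r=cv2.minAreaRect(W*1000); print(r, (cv2.boxPoints(r)/1000).round(4).tolist())
cv2.imwrite("pics/box.png",cv2.resize(im[135:225,275:405],None,fx=5,fy=5,interpolation=cv2.INTER_CUBIC)[:,:,::-1])
nudge([.57,-.25,.28],np.radians(97))
E
```

```text
time: 8.32
tcp_pos: [0.5438, 0.2204, 0.2843]
tcp_rot: [-0.065, 0.998, 0.001, 0.003]
contact_force: [-0.3, -0.1, -1.9]
width: 0.0221
gripper_force: 102.6
((577.1129150390625, -257.7939453125), (155.16397094726562, 155.2979278564453), 12.006147384643555) [[0.48510000109672546, -0.1979999989271164], [0.5174000263214111, -0.3499000072479248], [0.6692000031471252, -0.3176000118255615], [0.6367999911308289, -0.1657000035047531]]
tcp [0.5429 0.2199 0.2821] shift mm [  34.2 -469.5    1.7] q7 1.22
wz 0.47 tilt: z= [ 2.1e-03  9.0e-04 -1.0e+00] untilt rotvec tool deg [0.04 0.13 0.  ]
```

View pics/box.png

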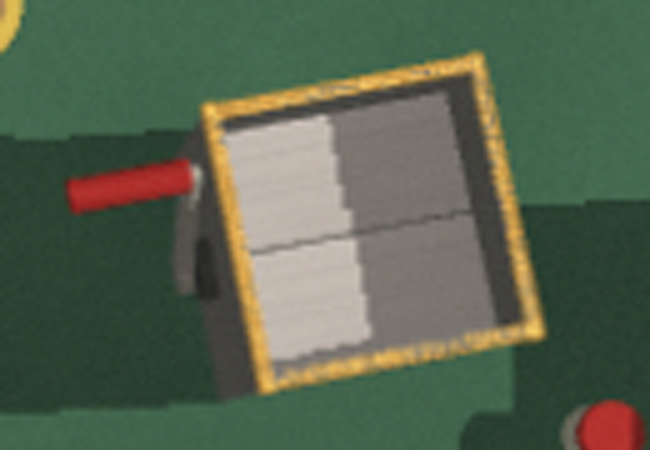

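The crop shows the hopper with its flap seam along the box's y, and the grip at (130,185) leaning to +x. The box centre is about (0.577, -0.258) with yaw 12°. I'll carry A to box x = -45 mm.

```bash
python3 -m inch '[{"x":6,"y":-40,"z":0,"wx":0,"wy":0,"wz":0},{"x":6,"y":-40,"z":0,"wx":0,"wy":0,"wz":0},{"x":6,"y":-40,"z":0,"wx":0,"wy":0,"wz":0},{"x":6,"y":-40,"z":0,"wx":0,"wy":0,"wz":0},{"x":6,"y":-40,"z":0,"wx":0,"wy":0,"wz":0},{"x":6,"y":-40,"z":0,"wx":0,"wy":0,"wz":0},{"x":6,"y":-40,"z":0,"wx":0,"wy":0,"wz":0},{"x":6,"y":-40,"z":0,"wx":0,"wy":0,"wz":0},{"x":6,"y":-40,"z":0,"wx":0,"wy":0,"wz":0},{"x":6,"y":-40,"z":0,"wx":0,"wy":0,"wz":0},{"x":6,"y":-40,"z":0,"wx":0,"wy":0,"wz":0},{"x":6,"y":-40,"z":0,"wx":0,"wy":0,"wz":0}]'
python3 -m inch '[{"x":0,"y":0,"z":0,"wx":0,"wy":0,"wz":-5},{"x":0,"y":0,"z":0,"wx":0,"wy":0,"wz":0},{"x":0,"y":0,"z":0,"wx":0,"wy":0,"wz":0}]'
python3 - <<'E'
from h import *
nudge([.533,-.267,.165],np.radians(102))
E
```

```text
time: 9.37
tcp_pos: [0.5327, -0.2669, 0.2792]
tcp_rot: [-0.065, 0.998, 0.001, -0.001]
contact_force: [1.9, -0.8, -0.8]
width: 0.0221
gripper_force: 102.6
time: 9.62
tcp_pos: [0.5332, -0.2649, 0.2792]
tcp_rot: [-0.107, 0.994, 0.001, -0.001]
contact_force: [-1.4, 0.9, -1.0]
width: 0.0223
gripper_force: 102.6
tcp [ 0.5332 -0.2649  0.2792] shift mm [  0.4  -2.3 114.2] q7 2.2
wz 0.34 tilt: z= [-0.0024  0.0017 -1.    ] untilt rotvec tool deg [ 0.13 -0.12 -0.  ]
```

```bash
python3 -m inch '[{"x":0,"y":-2,"z":35,"wx":0,"wy":0,"wz":0},{"x":0,"y":0,"z":35,"wx":0,"wy":0,"wz":0},{"x":0,"y":0,"z":30,"wx":0,"wy":0,"wz":0},{"x":0,"y":0,"z":10,"wx":0,"wy":0,"wz":0},{"x":0,"y":0,"z":5,"wx":0,"wy":0,"wz":0},{"x":0,"y":0,"z":0,"wx":0,"wy":0,"wz":0},{"x":0,"y":0,"z":0,"wx":0,"wy":0,"wz":0}]'
python3 -m inch '[{"x":0,"y":0,"z":0,"wx":0,"wy":0,"wz":0},{"x":0,"y":0,"z":0,"wx":0,"wy":0,"wz":0},{"x":0,"y":0,"z":0,"wx":0,"wy":0,"wz":0},{"x":0,"y":0,"z":0,"wx":0,"wy":0,"wz":0},{"x":0,"y":0,"z":-40,"wx":0,"wy":0,"wz":0},{"x":0,"y":0,"z":-40,"wx":0,"wy":0,"wz":0},{"x":0,"y":0,"z":-35,"wx":0,"wy":0,"wz":0},{"x":0,"y":0,"z":0,"wx":0,"wy":0,"wz":0},{"x":0,"y":0,"z":0,"wx":0,"wy":0,"wz":0}]' 55
python3 - <<'E'
from h import *
nudge([.486,.127,.28],np.radians(97.2))
E
```

```text
time: 10.2
tcp_pos: [0.5353, -0.2672, 0.1671]
tcp_rot: [-0.109, 0.994, -0.0, 0.001]
contact_force: [-0.3, -0.7, 0.0]
width: 0.0221
gripper_force: 102.6
time: 10.95
tcp_pos: [0.5353, -0.268, 0.2834]
tcp_rot: [-0.108, 0.994, -0.001, 0.002]
contact_force: [0.1, 0.4, -0.9]
width: 0.047
gripper_force: 0.0
tcp [ 0.5353 -0.268   0.2834] shift mm [-37.  396.3   2.4] q7 2.2
wz 5.25 tilt: z= [ 0.0047 -0.002  -1.    ] untilt rotvec tool deg [-0.17  0.24  0.  ]
```

```bash
python3 -m inch '[{"x":-3.7,"y":39.6,"z":0,"wx":0,"wy":0,"wz":0},{"x":-3.7,"y":39.6,"z":0,"wx":0,"wy":0,"wz":0},{"x":-3.7,"y":39.6,"z":0,"wx":0,"wy":0,"wz":0},{"x":-3.7,"y":39.6,"z":0,"wx":0,"wy":0,"wz":0},{"x":-3.7,"y":39.6,"z":0,"wx":0,"wy":0,"wz":0},{"x":-3.7,"y":39.6,"z":0,"wx":0,"wy":0,"wz":0},{"x":-3.7,"y":39.6,"z":0,"wx":0,"wy":0,"wz":0},{"x":-3.7,"y":39.6,"z":0,"wx":0,"wy":0,"wz":0},{"x":-3.7,"y":39.6,"z":0,"wx":0,"wy":0,"wz":0},{"x":-3.7,"y":39.6,"z":0,"wx":0,"wy":0,"wz":0},{"x":0,"y":0,"z":0,"wx":0,"wy":0,"wz":5.2},{"x":0,"y":0,"z":0,"wx":0,"wy":0,"wz":0}]' 60
python3 -m inch '[{"x":0,"y":0,"z":40,"wx":0,"wy":0,"wz":0},{"x":0,"y":0,"z":40,"wx":0,"wy":0,"wz":0},{"x":0,"y":0,"z":40,"wx":0,"wy":0,"wz":0},{"x":0,"y":0,"z":40,"wx":0,"wy":0,"wz":0},{"x":0,"y":0,"z":10,"wx":0,"wy":0,"wz":0},{"x":0,"y":0,"z":0,"wx":0,"wy":0,"wz":0},{"x":0,"y":0,"z":0,"wx":0,"wy":0,"wz":0}]'
python3 - <<'E'
from h import *
c=read_camera("wrist")
for r,A in blobs(mask(c["image"],"white"),None,500): print("white",r,A,fl(ray(c,[r[0]],.080)))
nudge([.486,.127,.052],np.radians(97.2))
E
```

```text
time: 11.95
tcp_pos: [0.4839, 0.1297, 0.2797]
tcp_rot: [-0.064, 0.998, 0.0, -0.001]
contact_force: [-1.1, -0.3, 0.6]
width: 0.051
gripper_force: 0.0
time: 12.53
tcp_pos: [0.4847, 0.1259, 0.1102]
tcp_rot: [-0.063, 0.998, -0.001, -0.001]
contact_force: [0.3, -0.8, 0.4]
width: 0.0513
gripper_force: 0.0
white ((258.5, 230.0), (36.0, 25.0), 90.0) 866.0 [[0.4865, 0.1276]]
white ((100.5547103881836, 188.25848388671875), (41.342063903808594, 22.606060028076172), 42.51044845581055) 851.5 [[0.4703, 0.0231]]
white ((304.0, 153.5), (41.0, 238.0), 90.0) 1671.5 [[0.4321, 0.1486]]
white ((106.46997833251953, 66.62586975097656), (38.205265045166016, 54.592681884765625), 35.21759033203125) 1472.0 [[0.3964, 0.029]]
white ((343.7496643066406, 26.979841232299805), (40.568538665771484, 27.586605072021484), 25.641006469726562) 1053.5 [[0.3604, 0.1583]]
tcp [0.4855 0.1265 0.1112] shift mm [-0.6  0.5 59.2] q7 1.3
wz 0.06 tilt: z= [ 3.e-04 -3.e-04 -1.e+00] untilt rotvec tool deg [-0.02  0.01 -0.  ]
```

```bash
python3 -m inch '[{"x":-0.8,"y":1,"z":28,"wx":0,"wy":0,"wz":0},{"x":0,"y":0,"z":29,"wx":0,"wy":0,"wz":0},{"x":0,"y":0,"z":0,"wx":0,"wy":0,"wz":0},{"x":0,"y":0,"z":0,"wx":0,"wy":0,"wz":0}]'
python3 -m inch '[{"x":0,"y":0,"z":0,"wx":0,"wy":0,"wz":0},{"x":0,"y":0,"z":0,"wx":0,"wy":0,"wz":0},{"x":0,"y":0,"z":0,"wx":0,"wy":0,"wz":0},{"x":0,"y":0,"z":0,"wx":0,"wy":0,"wz":0},{"x":0,"y":0,"z":0,"wx":0,"wy":0,"wz":0},{"x":0,"y":0,"z":0,"wx":0,"wy":0,"wz":0}]' 0 100
python3 -m inch '[{"x":-0.8,"y":0,"z":-0.8,"wx":0,"wy":2.9,"wz":0},{"x":-0.8,"y":0,"z":-0.8,"wx":0,"wy":2.9,"wz":0},{"x":0,"y":0,"z":0,"wx":0,"wy":0,"wz":0},{"x":0,"y":0,"z":0,"wx":0,"wy":0,"wz":0}]'
python3 -m inch '[{"x":0.8,"y":0,"z":-0.3,"wx":0,"wy":-2.9,"wz":0},{"x":0.8,"y":0,"z":-0.3,"wx":0,"wy":-2.9,"wz":0},{"x":0.8,"y":0,"z":-0.3,"wx":0,"wy":-2.9,"wz":0},{"x":0.8,"y":0,"z":-0.3,"wx":0,"wy":-2.9,"wz":0},{"x":0,"y":0,"z":0,"wx":0,"wy":0,"wz":0},{"x":0,"y":0,"z":0,"wx":0,"wy":0,"wz":0}]'
```

```text
time: 12.92
tcp_pos: [0.4857, 0.128, 0.0544]
tcp_rot: [-0.063, 0.998, -0.0, -0.0]
contact_force: [0.6, -1.1, 0.5]
width: 0.0514
gripper_force: 0.0
time: 13.42
tcp_pos: [0.4869, 0.1287, 0.0557]
tcp_rot: [-0.063, 0.998, 0.0, 0.002]
contact_force: [-0.8, -0.7, 10.0]
width: 0.0219
gripper_force: 97.5
time: 13.75
tcp_pos: [0.4866, 0.128, 0.056]
tcp_rot: [-0.063, 0.997, -0.003, -0.051]
contact_force: [-3.7, -1.9, 4.3]
width: 0.0221
gripper_force: 101.2
time: 14.25
tcp_pos: [0.4824, 0.1273, 0.0569]
tcp_rot: [-0.063, 0.997, 0.002, 0.049]
contact_force: [-4.8, -3.4, -1.0]
width: 0.022
gripper_force: 100.5
```

```bash
python3 -m inch '[{"x":-0.6,"y":0,"z":-0.4,"wx":0,"wy":2.9,"wz":0},{"x":-0.6,"y":0,"z":-0.4,"wx":0,"wy":2.9,"wz":0},{"x":-0.6,"y":0,"z":-0.3,"wx":0,"wy":2.9,"wz":0},{"x":-0.6,"y":0,"z":-0.3,"wx":0,"wy":2.9,"wz":0},{"x":0,"y":0,"z":0,"wx":0,"wy":0,"wz":0},{"x":0,"y":0,"z":0,"wx":0,"wy":0,"wz":0}]'
python3 -m inch '[{"x":0.9,"y":0,"z":-0.4,"wx":0,"wy":-2.9,"wz":0},{"x":0.9,"y":0,"z":-0.4,"wx":0,"wy":-2.9,"wz":0},{"x":0.9,"y":0,"z":-0.3,"wx":0,"wy":-2.9,"wz":0},{"x":0.9,"y":0,"z":-0.3,"wx":0,"wy":-2.9,"wz":0},{"x":0,"y":0,"z":0,"wx":0,"wy":0,"wz":0},{"x":0,"y":0,"z":0,"wx":0,"wy":0,"wz":0}]'
python3 -m inch '[{"x":-0.8,"y":0,"z":-0.3,"wx":0,"wy":2.9,"wz":0},{"x":-0.8,"y":0,"z":-0.3,"wx":0,"wy":2.9,"wz":0},{"x":-0.8,"y":0,"z":-0.3,"wx":0,"wy":2.9,"wz":0},{"x":-0.8,"y":0,"z":-0.3,"wx":0,"wy":2.9,"wz":0},{"x":0,"y":0,"z":0,"wx":0,"wy":0,"wz":0},{"x":0,"y":0,"z":0,"wx":0,"wy":0,"wz":0}]'
```

```text
time: 14.75
tcp_pos: [0.4888, 0.1283, 0.0579]
tcp_rot: [-0.063, 0.997, -0.003, -0.049]
contact_force: [5.8, -4.1, -11.1]
width: 0.022
gripper_force: 100.6
time: 15.25
tcp_pos: [0.4828, 0.1276, 0.061]
tcp_rot: [-0.063, 0.997, 0.003, 0.052]
contact_force: [-5.3, -5.2, 13.6]
width: 0.022
gripper_force: 104.8
time: 15.75
tcp_pos: [0.4886, 0.1284, 0.0621]
tcp_rot: [-0.063, 0.997, -0.003, -0.048]
contact_force: [3.6, -4.9, 3.9]
width: 0.0223
gripper_force: 103.8
```

```bash
python3 -m inch '[{"x":0.8,"y":0,"z":-0.3,"wx":0,"wy":-2.9,"wz":0},{"x":0.8,"y":0,"z":-0.3,"wx":0,"wy":-2.9,"wz":0},{"x":0.8,"y":0,"z":-0.3,"wx":0,"wy":-2.9,"wz":0},{"x":0.8,"y":0,"z":-0.3,"wx":0,"wy":-2.9,"wz":0},{"x":0,"y":0,"z":0,"wx":0,"wy":0,"wz":0},{"x":0,"y":0,"z":0,"wx":0,"wy":0,"wz":0}]'
python3 -m inch '[{"x":-0.8,"y":0,"z":-0.3,"wx":0,"wy":2.9,"wz":0},{"x":-0.8,"y":0,"z":-0.3,"wx":0,"wy":2.9,"wz":0},{"x":-0.8,"y":0,"z":-0.3,"wx":0,"wy":2.9,"wz":0},{"x":-0.8,"y":0,"z":-0.3,"wx":0,"wy":2.9,"wz":0},{"x":0,"y":0,"z":0,"wx":0,"wy":0,"wz":0},{"x":0,"y":0,"z":0,"wx":0,"wy":0,"wz":0}]'
python3 -m inch '[{"x":0.8,"y":0,"z":-0.3,"wx":0,"wy":-2.9,"wz":0},{"x":0.8,"y":0,"z":-0.5,"wx":0,"wy":-2.9,"wz":0},{"x":0,"y":0,"z":-0.5,"wx":0,"wy":0,"wz":0},{"x":0,"y":0,"z":-1,"wx":0,"wy":0,"wz":0},{"x":0,"y":0,"z":0,"wx":0,"wy":0,"wz":0},{"x":0,"y":0,"z":0,"wx":0,"wy":0,"wz":0}]'
```

```text
time: 16.25
tcp_pos: [0.482, 0.1279, 0.0633]
tcp_rot: [-0.064, 0.997, 0.003, 0.051]
contact_force: [-3.3, -4.9, 4.9]
width: 0.0226
gripper_force: 103.8
time: 16.75
tcp_pos: [0.4878, 0.129, 0.064]
tcp_rot: [-0.063, 0.997, -0.003, -0.048]
contact_force: [2.0, -1.8, 1.8]
width: 0.0222
gripper_force: 103.2
time: 17.25
tcp_pos: [0.4851, 0.1285, 0.066]
tcp_rot: [-0.063, 0.998, 0.0, 0.0]
contact_force: [0.6, -0.0, -1.4]
width: 0.0221
gripper_force: 102.9
```

```bash
python3 -m inch '[{"x":0,"y":0,"z":-2,"wx":0,"wy":0,"wz":0},{"x":0,"y":0,"z":-2,"wx":0,"wy":0,"wz":0},{"x":0,"y":0,"z":0,"wx":0,"wy":0,"wz":0}]'
python3 -m inch '[{"x":0,"y":0,"z":-5,"wx":0,"wy":0,"wz":0},{"x":0,"y":0,"z":-8,"wx":0,"wy":0,"wz":0},{"x":0,"y":0,"z":-40,"wx":0,"wy":0,"wz":0},{"x":0,"y":0,"z":-40,"wx":0,"wy":0,"wz":0},{"x":0,"y":0,"z":-40,"wx":0,"wy":0,"wz":0},{"x":0,"y":0,"z":-40,"wx":0,"wy":0,"wz":0},{"x":0,"y":0,"z":-40,"wx":0,"wy":0,"wz":0},{"x":0,"y":0,"z":0,"wx":0,"wy":0,"wz":0},{"x":0,"y":0,"z":0,"wx":0,"wy":0,"wz":0}]'
python3 - <<'E'
from h import *
c=read_camera("top"); im=c["image"]
cv2.imwrite("pics/t2.png",np.hstack([cv2.resize(im[i:i+110,j:j+100],None,fx=4,fy=4,interpolation=cv2.INTER_CUBIC) for i,j in((160,130),(130,305))])[:,:,::-1])
nudge([.621,-.249,.28],np.radians(102))
E
```

```text
time: 17.5
tcp_pos: [0.485, 0.1283, 0.07]
tcp_rot: [-0.063, 0.998, 0.0, 0.0]
contact_force: [0.1, -0.4, -1.3]
width: 0.022
gripper_force: 102.9
time: 18.25
tcp_pos: [0.4855, 0.1285, 0.2857]
tcp_rot: [-0.063, 0.998, 0.001, 0.003]
contact_force: [0.5, 0.2, -1.5]
width: 0.0225
gripper_force: 102.8
tcp [0.4845 0.1281 0.2837] shift mm [ -87.7 -391.4    3.8] q7 1.31
wz -4.74 tilt: z= [ 1.7e-03  5.0e-04 -1.0e+00] untilt rotvec tool deg [0.02 0.1  0.  ]
```

View pics/t2.png

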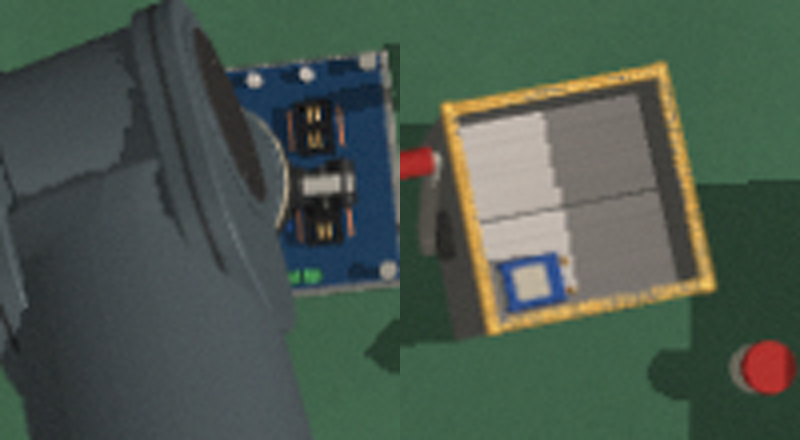

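Relay A lies on its side in the hopper's lower left at (532,282), socket B is empty and relay B is in the gripper. Carrying B over.

```bash
python3 -m inch '[{"x":-8.8,"y":-39.1,"z":0,"wx":0,"wy":0,"wz":0},{"x":-8.8,"y":-39.1,"z":0,"wx":0,"wy":0,"wz":0},{"x":-8.8,"y":-39.1,"z":0,"wx":0,"wy":0,"wz":0},{"x":-8.8,"y":-39.1,"z":0,"wx":0,"wy":0,"wz":0},{"x":-8.8,"y":-39.1,"z":0,"wx":0,"wy":0,"wz":0},{"x":-8.8,"y":-39.1,"z":0,"wx":0,"wy":0,"wz":0},{"x":-8.8,"y":-39.1,"z":0,"wx":0,"wy":0,"wz":0},{"x":-8.8,"y":-39.1,"z":0,"wx":0,"wy":0,"wz":0},{"x":-8.8,"y":-39.1,"z":0,"wx":0,"wy":0,"wz":0},{"x":-8.8,"y":-39.1,"z":0,"wx":0,"wy":0,"wz":0},{"x":0,"y":0,"z":0,"wx":0,"wy":0,"wz":-4.7},{"x":0,"y":0,"z":0,"wx":0,"wy":0,"wz":0}]'
python3 -m inch '[{"x":0,"y":0,"z":35,"wx":0,"wy":0,"wz":0},{"x":0,"y":0,"z":35,"wx":0,"wy":0,"wz":0},{"x":0,"y":0,"z":30,"wx":0,"wy":0,"wz":0},{"x":0,"y":0,"z":10,"wx":0,"wy":0,"wz":0},{"x":0,"y":0,"z":5,"wx":0,"wy":0,"wz":0},{"x":0,"y":0,"z":0,"wx":0,"wy":0,"wz":0},{"x":0,"y":0,"z":0,"wx":0,"wy":0,"wz":0}]'
python3 -m inch '[{"x":0,"y":0,"z":0,"wx":0,"wy":0,"wz":0},{"x":0,"y":0,"z":0,"wx":0,"wy":0,"wz":0},{"x":0,"y":0,"z":0,"wx":0,"wy":0,"wz":0},{"x":0,"y":0,"z":0,"wx":0,"wy":0,"wz":0},{"x":0,"y":0,"z":-40,"wx":0,"wy":0,"wz":0},{"x":0,"y":0,"z":-40,"wx":0,"wy":0,"wz":0},{"x":0,"y":0,"z":-35,"wx":0,"wy":0,"wz":0},{"x":0,"y":0,"z":0,"wx":0,"wy":0,"wz":0},{"x":0,"y":0,"z":0,"wx":0,"wy":0,"wz":0}]' 55
python3 - <<'E'
from h import *
c=read_camera("top"); im=c["image"]
for r,A in blobs(mask(im,"blue"),(130,165,165,240)): print("blue",r,A,fl(ray(c,[r[0]],.02)),fl(ray(c,cv2.boxPoints(r),.02)))
for r,A in blobs(mask(im,"white"),(130,165,165,240)): print("white",r,A,fl(ray(c,[r[0]],.024)))
nudge([.515,.33,.28],np.radians(7))
E
```

```text
time: 19.3
tcp_pos: [0.6201, -0.2513, 0.2797]
tcp_rot: [-0.104, 0.995, 0.0, -0.002]
contact_force: [-0.3, 1.1, -1.4]
width: 0.0221
gripper_force: 102.8
time: 19.88
tcp_pos: [0.6222, -0.2483, 0.1692]
tcp_rot: [-0.104, 0.995, -0.0, 0.001]
contact_force: [-0.0, 0.7, 0.1]
width: 0.0225
gripper_force: 102.8
time: 20.63
tcp_pos: [0.6224, -0.249, 0.2858]
tcp_rot: [-0.104, 0.995, -0.001, 0.002]
contact_force: [0.3, -0.4, -0.8]
width: 0.0473
gripper_force: 0.0
blue ((145.29412841796875, 199.67649841308594), (11.156638145446777, 14.309601783752441), 75.96376037597656) 47.0 [[0.5247, 0.3294]] [[0.5355, 0.356], [0.547, 0.3129], [0.514, 0.303], [0.5025, 0.3459]]
white ((143.90000915527344, 199.80003356933594), (6.7082037925720215, 7.155416965484619), 63.43495178222656) 37.0 [[0.524, 0.3325]]
tcp [ 0.6215 -0.2486  0.2837] shift mm [-15.7 588.1   3.2] q7 2.1
wz -85.04 tilt: z= [ 1.6e-03 -5.0e-04 -1.0e+00] untilt rotvec tool deg [-0.05  0.09  0.  ]
```

```bash
python3 -m inch '[{"x":-1.3,"y":41,"z":0,"wx":0,"wy":0,"wz":0},{"x":-1.3,"y":41,"z":0,"wx":0,"wy":0,"wz":0},{"x":-1.3,"y":41,"z":0,"wx":0,"wy":0,"wz":0},{"x":-1.3,"y":41,"z":0,"wx":0,"wy":0,"wz":0},{"x":-1.3,"y":41,"z":0,"wx":0,"wy":0,"wz":0},{"x":-1.3,"y":41,"z":0,"wx":0,"wy":0,"wz":0},{"x":-1.3,"y":41,"z":0,"wx":0,"wy":0,"wz":0},{"x":-1.3,"y":41,"z":0,"wx":0,"wy":0,"wz":0},{"x":-1.3,"y":41,"z":0,"wx":0,"wy":0,"wz":0},{"x":-1.3,"y":41,"z":0,"wx":0,"wy":0,"wz":0},{"x":-1.3,"y":41,"z":0,"wx":0,"wy":0,"wz":0},{"x":-1.3,"y":41,"z":0,"wx":0,"wy":0,"wz":0}]' 80
python3 -m inch '[{"x":-1.3,"y":41,"z":0,"wx":0,"wy":0,"wz":7},{"x":0,"y":40,"z":0,"wx":0,"wy":0,"wz":7},{"x":0,"y":0,"z":0,"wx":0,"wy":0,"wz":7},{"x":0,"y":0,"z":0,"wx":0,"wy":0,"wz":7},{"x":0,"y":0,"z":0,"wx":0,"wy":0,"wz":7},{"x":0,"y":0,"z":0,"wx":0,"wy":0,"wz":7},{"x":0,"y":0,"z":0,"wx":0,"wy":0,"wz":7},{"x":0,"y":0,"z":0,"wx":0,"wy":0,"wz":7},{"x":0,"y":0,"z":0,"wx":0,"wy":0,"wz":7},{"x":0,"y":0,"z":0,"wx":0,"wy":0,"wz":7},{"x":0,"y":0,"z":0,"wx":0,"wy":0,"wz":7},{"x":0,"y":0,"z":0,"wx":0,"wy":0,"wz":7}]'
python3 - <<'E'
from h import *
c=read_camera("wrist"); im=c["image"]; cv2.imwrite("pics/w5.png",im[:,:,::-1])
for r,A in blobs(mask(im,"blue"),None,100): print("blue",r,A,fl(ray(c,[r[0]],.012)),fl(ray(c,cv2.boxPoints(r),.024)))
nudge([.524,.331,.10],np.radians(15))
E
```

```text
time: 21.68
tcp_pos: [0.5332, 0.2376, 0.2814]
tcp_rot: [-0.104, 0.995, -0.0, -0.001]
contact_force: [0.8, 0.9, -0.0]
width: 0.0683
gripper_force: 0.0
time: 22.68
tcp_pos: [0.5232, 0.3159, 0.2811]
tcp_rot: [0.59, 0.807, -0.001, -0.0]
contact_force: [0.6, 0.1, 0.0]
width: 0.0684
gripper_force: 0.0
blue ((491.5746765136719, 314.7800598144531), (69.51264190673828, 11.638254165649414), 48.50353240966797) 653.5 [[1.0329, 0.1642]] [[0.937, 0.1998], [0.9436, 0.2183], [1.1085, 0.1384], [1.1025, 0.117]]
blue ((224.16607666015625, 238.09605407714844), (112.95528411865234, 108.29381561279297), 9.819300651550293) 7842.5 [[0.5127, 0.1727]] [[0.4305, 0.067], [0.4211, 0.2566], [0.5842, 0.2775], [0.6191, 0.0873]]
blue ((263.5, 146.0), (25.0, 30.0), 0.0) 656.0 [[0.5272, 0.3321]] [[0.5161, 0.3083], [0.5036, 0.3485], [0.5364, 0.3588], [0.5498, 0.319]]
tcp [0.5231 0.316  0.2811] shift mm [ 14.2   5.8 181.1] q7 -0.2
wz 2.12 tilt: z= [-0.0024 -0.0016 -1.    ] untilt rotvec tool deg [-0.16  0.05 -0.  ]
```

View pics/w5.png

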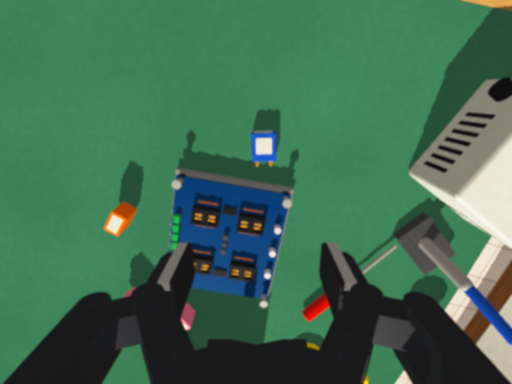

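The wrist view shows relay5 at (263,147) with its pins toward the board. Its case centre is about (0.526, 0.3335), already aligned with the tool. Moving over it, then down.

```bash
python3 -m inch '[{"x":8,"y":4,"z":40,"wx":0,"wy":0,"wz":0},{"x":8,"y":4,"z":40,"wx":0,"wy":0,"wz":0},{"x":0,"y":0,"z":40,"wx":0,"wy":0,"wz":0},{"x":0,"y":0,"z":40,"wx":0,"wy":0,"wz":0},{"x":0,"y":0,"z":40,"wx":0,"wy":0,"wz":0},{"x":0,"y":0,"z":0,"wx":0,"wy":0,"wz":0},{"x":0,"y":0,"z":0,"wx":0,"wy":0,"wz":0}]'
python3 - <<'E'
from h import *
c=read_camera("wrist"); im=c["image"]; cv2.imwrite("pics/w6.png",im[:,:,::-1])
for r,A in blobs(mask(im,"blue"),(150,100,400,350),300): print("blue",r,A,fl(ray(c,[r[0]],.012)),fl(ray(c,cv2.boxPoints(r),.024)))
nudge([.526,.3335,.004],np.radians(17))
E
```

```text
time: 23.32
tcp_pos: [0.525, 0.3328, 0.0808]
tcp_rot: [0.587, 0.809, -0.003, -0.001]
contact_force: [0.6, 0.9, 0.6]
width: 0.0683
gripper_force: 0.0
blue ((240.79144287109375, 317.4031982421875), (112.76766204833984, 70.76774597167969), 9.141639709472656) 3999.5 [[0.5446, 0.223]] [[0.4976, 0.1865], [0.49, 0.264], [0.5828, 0.276], [0.6019, 0.1981]]
blue ((259.5, 208.49998474121094), (44.99999237060547, 56.99999237060547), 0.0) 2181.0 [[0.5272, 0.3314]] [[0.5165, 0.308], [0.5033, 0.352], [0.5342, 0.3621], [0.5496, 0.3188]]
tcp [0.5267 0.3338 0.0832] shift mm [ 0.  -0.7 79.2] q7 -0.16
wz 1.03 tilt: z= [-7.e-04 -7.e-04 -1.e+00] untilt rotvec tool deg [-0.05  0.03 -0.  ]
```

View pics/w6.png

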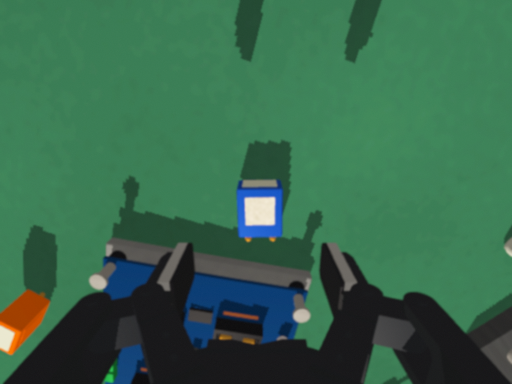

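Relay5 at (260,210) is centred between the fingers. Descending and gripping.

```bash
python3 -m inch '[{"x":0,"y":0,"z":38,"wx":0,"wy":0,"wz":0},{"x":0,"y":0,"z":35,"wx":0,"wy":0,"wz":0},{"x":0,"y":0,"z":5,"wx":0,"wy":0,"wz":0},{"x":0,"y":0,"z":0,"wx":0,"wy":0,"wz":0},{"x":0,"y":0,"z":0,"wx":0,"wy":0,"wz":0}]'
python3 -m inch '[{"x":0,"y":0,"z":0,"wx":0,"wy":0,"wz":0},{"x":0,"y":0,"z":0,"wx":0,"wy":0,"wz":0},{"x":0,"y":0,"z":0,"wx":0,"wy":0,"wz":0},{"x":0,"y":0,"z":0,"wx":0,"wy":0,"wz":0},{"x":0,"y":0,"z":0,"wx":0,"wy":0,"wz":0},{"x":0,"y":0,"z":0,"wx":0,"wy":0,"wz":0}]' 0 60
python3 -m inch '[{"x":0,"y":0,"z":-10,"wx":0,"wy":0,"wz":0},{"x":0,"y":0,"z":-40,"wx":0,"wy":0,"wz":0},{"x":0,"y":0,"z":-40,"wx":0,"wy":0,"wz":0},{"x":0,"y":0,"z":-40,"wx":0,"wy":0,"wz":0},{"x":0,"y":0,"z":-40,"wx":0,"wy":0,"wz":0},{"x":0,"y":0,"z":-40,"wx":0,"wy":0,"wz":0},{"x":0,"y":0,"z":-40,"wx":0,"wy":0,"wz":0},{"x":0,"y":0,"z":-30,"wx":0,"wy":0,"wz":0},{"x":0,"y":0,"z":0,"wx":0,"wy":0,"wz":0},{"x":0,"y":0,"z":0,"wx":0,"wy":0,"wz":0}]'
python3 - <<'E'
from h import *
c=read_camera("top"); im=c["image"]
cv2.imwrite("pics/t3.png",cv2.resize(im[130:240,275:405],None,fx=5,fy=5,interpolation=cv2.INTER_CUBIC)[:,:,::-1])
nudge([.577,-.258,.28],np.radians(12))
E
```

```text
time: 23.78
tcp_pos: [0.528, 0.3346, 0.0074]
tcp_rot: [0.588, 0.809, 0.001, 0.001]
contact_force: [0.3, 0.9, 0.2]
width: 0.068
gripper_force: 0.0
time: 24.28
tcp_pos: [0.5276, 0.3346, 0.0068]
tcp_rot: [0.588, 0.809, 0.001, 0.0]
contact_force: [-1.4, -0.6, 12.5]
width: 0.0327
gripper_force: 59.9
time: 25.12
tcp_pos: [0.5271, 0.3341, 0.2877]
tcp_rot: [0.588, 0.809, 0.002, 0.001]
contact_force: [-0.7, -0.3, -0.9]
width: 0.0325
gripper_force: 60.1
tcp [0.5263 0.3338 0.2857] shift mm [-578.6 -134.4    5.2] q7 -0.21
wz 5.97 tilt: z= [ 9.e-04  9.e-04 -1.e+00] untilt rotvec tool deg [ 0.06 -0.03 -0.  ]
```

View pics/t3.png

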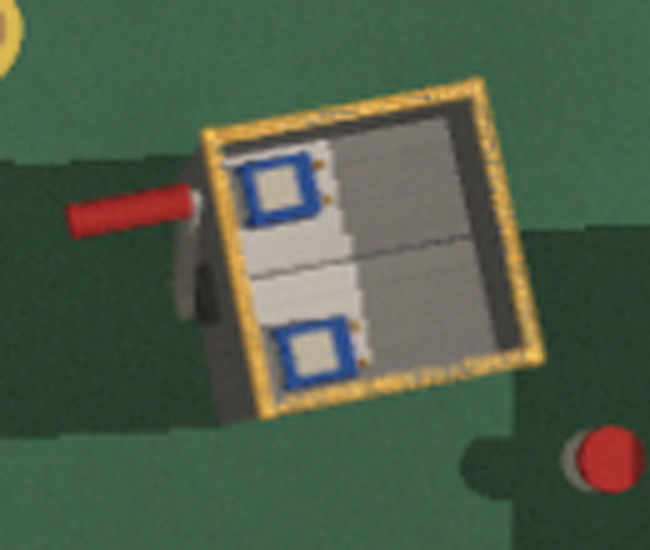

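Both relays lie in the +y half of the hopper, at (280,190) and (315,352), and relay5 is gripped. It goes in the free -y half.

```bash
python3 -m inch '[{"x":-40.5,"y":-9.2,"z":0,"wx":0,"wy":0,"wz":0},{"x":-40.5,"y":-9.2,"z":0,"wx":0,"wy":0,"wz":0},{"x":-40.5,"y":-9.2,"z":0,"wx":0,"wy":0,"wz":0},{"x":-40.5,"y":-9.2,"z":0,"wx":0,"wy":0,"wz":0},{"x":-40.5,"y":-9.2,"z":0,"wx":0,"wy":0,"wz":0},{"x":-40.5,"y":-9.2,"z":0,"wx":0,"wy":0,"wz":0},{"x":-40.5,"y":-9.2,"z":0,"wx":0,"wy":0,"wz":0},{"x":-40.5,"y":-9.2,"z":0,"wx":0,"wy":0,"wz":0},{"x":-40.5,"y":-9.2,"z":0,"wx":0,"wy":0,"wz":0},{"x":-40.5,"y":-9.2,"z":0,"wx":0,"wy":0,"wz":0},{"x":-40.5,"y":-9.2,"z":0,"wx":0,"wy":0,"wz":0},{"x":-40.5,"y":-9.2,"z":0,"wx":0,"wy":0,"wz":0}]'
python3 -m inch '[{"x":-40.5,"y":-9.2,"z":0,"wx":0,"wy":0,"wz":0},{"x":-40.5,"y":-9.2,"z":0,"wx":0,"wy":0,"wz":0},{"x":-40.5,"y":-9.2,"z":0,"wx":0,"wy":0,"wz":0},{"x":0,"y":0,"z":0,"wx":0,"wy":0,"wz":6},{"x":0,"y":0,"z":0,"wx":0,"wy":0,"wz":0},{"x":0,"y":0,"z":0,"wx":0,"wy":0,"wz":0}]'
python3 - <<'E'
from h import *
nudge([.583,-.287,.146],np.radians(12))
E
```

```text
time: 26.17
tcp_pos: [0.5704, -0.164, 0.2834]
tcp_rot: [0.588, 0.809, -0.001, -0.001]
contact_force: [0.7, -0.4, 0.0]
width: 0.0325
gripper_force: 60.0
time: 26.67
tcp_pos: [0.5821, -0.286, 0.2831]
tcp_rot: [0.629, 0.777, -0.0, -0.002]
contact_force: [1.8, 0.4, 0.1]
width: 0.0327
gripper_force: 60.0
tcp [ 0.5821 -0.286   0.2831] shift mm [ -1.5   1.  137.1] q7 0.78
wz 0.06 tilt: z= [-0.0027  0.0016 -1.    ] untilt rotvec tool deg [-0.14 -0.12  0.  ]
```

```bash
python3 -m inch '[{"x":-1,"y":1,"z":35,"wx":0,"wy":0,"wz":0},{"x":0,"y":0,"z":35,"wx":0,"wy":0,"wz":0},{"x":0,"y":0,"z":35,"wx":0,"wy":0,"wz":0},{"x":0,"y":0,"z":20,"wx":0,"wy":0,"wz":0},{"x":0,"y":0,"z":10,"wx":0,"wy":0,"wz":0},{"x":0,"y":0,"z":0,"wx":0,"wy":0,"wz":0},{"x":0,"y":0,"z":0,"wx":0,"wy":0,"wz":0}]'
python3 -m inch '[{"x":0,"y":0,"z":0,"wx":0,"wy":0,"wz":0},{"x":0,"y":0,"z":0,"wx":0,"wy":0,"wz":0},{"x":0,"y":0,"z":0,"wx":0,"wy":0,"wz":0},{"x":0,"y":0,"z":0,"wx":0,"wy":0,"wz":0},{"x":0,"y":0,"z":-40,"wx":0,"wy":0,"wz":0},{"x":0,"y":0,"z":-40,"wx":0,"wy":0,"wz":0},{"x":0,"y":0,"z":-40,"wx":0,"wy":0,"wz":0},{"x":0,"y":0,"z":-35,"wx":0,"wy":0,"wz":0},{"x":0,"y":0,"z":0,"wx":0,"wy":0,"wz":0},{"x":0,"y":0,"z":0,"wx":0,"wy":0,"wz":0}]' 60
python3 - <<'E'
from h import *
nudge([.5925,-.128,.25],np.radians(12))
E
```

```text
time: 27.25
tcp_pos: [0.5844, -0.2863, 0.1503]
tcp_rot: [0.629, 0.778, 0.0, -0.0]
contact_force: [-0.8, -0.5, -0.1]
width: 0.0326
gripper_force: 60.1
time: 28.08
tcp_pos: [0.5847, -0.288, 0.3078]
tcp_rot: [0.63, 0.777, 0.001, 0.003]
contact_force: [-0.0, 1.0, -0.9]
width: 0.0513
gripper_force: 0.0
tcp [ 0.5847 -0.288   0.3078] shift mm [155.1  40.6  57.5] q7 0.77
wz -0.04 tilt: z= [ 0.005  -0.0021 -1.    ] untilt rotvec tool deg [ 0.25  0.17 -0.  ]
```

```bash
python3 -m inch '[{"x":38,"y":10,"z":0,"wx":0,"wy":0,"wz":0},{"x":38,"y":10,"z":0,"wx":0,"wy":0,"wz":0},{"x":38,"y":10,"z":0,"wx":0,"wy":0,"wz":0},{"x":39,"y":10,"z":0,"wx":0,"wy":0,"wz":0},{"x":0,"y":0,"z":15,"wx":0,"wy":0,"wz":0},{"x":0,"y":0,"z":0,"wx":0,"wy":0,"wz":0},{"x":0,"y":0,"z":0,"wx":0,"wy":0,"wz":0}]'
python3 - <<'E'
from h import *
c=read_camera("wrist"); im=c["image"]
for r,A in blobs(mask(im,"red"),None,100): print("red",r,A,fl(ray(c,[r[0]],.207)),fl(ray(c,cv2.boxPoints(r),.2)))
t=read_camera("top")["image"]
a=cv2.resize(im,(460,345)); b=cv2.resize(t[130:240,305:405],(314,345),interpolation=cv2.INTER_CUBIC)
cv2.imwrite("pics/w7.png",np.hstack([a,b])[:,:,::-1])
nudge([.5915,-.127,.179],np.radians(12))
E
```

```text
time: 28.67
tcp_pos: [0.5904, -0.1291, 0.2887]
tcp_rot: [0.629, 0.777, -0.001, -0.001]
contact_force: [0.0, -1.3, 0.3]
width: 0.0515
gripper_force: 0.0
red ((262.5, 194.0), (76.0, 21.0), 90.0) 1503.5 [[0.5935, -0.1225]] [[0.5787, -0.0945], [0.5955, -0.091], [0.6109, -0.1579], [0.5925, -0.1617]]
red ((377.7541198730469, 13.29507064819336), (16.644794464111328, 47.62971878051758), 39.80556869506836) 632.5 [[0.6441, 0.025]] [[0.6334, 0.0153], [0.6479, 0.0435], [0.6591, 0.0392], [0.6447, 0.0106]]
tcp [ 0.591  -0.1309  0.2899] shift mm [  3.8   1.4 110.9] q7 0.52
wz -0.16 tilt: z= [-5.e-04 -9.e-04 -1.e+00] untilt rotvec tool deg [-0.04  0.04  0.  ]
```

View pics/w7.png

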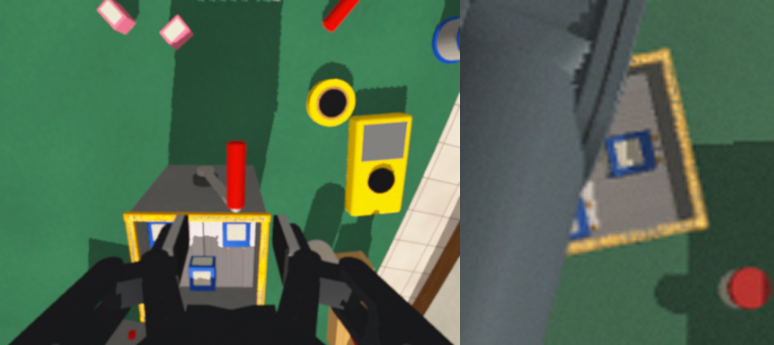

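All three relays are in the hopper in the wrist view, at (157,233), (237,232) and (203,270). The red grip at (236,175) is centred at about (0.5935, -0.127). Descending and pinching.

```bash
python3 -m inch '[{"x":4,"y":3,"z":38,"wx":0,"wy":0,"wz":0},{"x":0,"y":0,"z":38,"wx":0,"wy":0,"wz":0},{"x":0,"y":0,"z":25,"wx":0,"wy":0,"wz":0},{"x":0,"y":0,"z":9,"wx":0,"wy":0,"wz":0},{"x":0,"y":0,"z":0,"wx":0,"wy":0,"wz":0},{"x":0,"y":0,"z":0,"wx":0,"wy":0,"wz":0}]'
python3 -m inch '[{"x":0,"y":0,"z":0,"wx":0,"wy":0,"wz":0},{"x":0,"y":0,"z":0,"wx":0,"wy":0,"wz":0},{"x":0,"y":0,"z":0,"wx":0,"wy":0,"wz":0},{"x":0,"y":0,"z":0,"wx":0,"wy":0,"wz":0},{"x":0,"y":0,"z":0,"wx":0,"wy":0,"wz":0},{"x":0,"y":0,"z":0,"wx":0,"wy":0,"wz":0},{"x":0,"y":0,"z":0,"wx":0,"wy":0,"wz":0},{"x":0,"y":0,"z":0,"wx":0,"wy":0,"wz":0}]' 0 60
python3 - <<'E'
from h import *
for a in np.arange(.1,1.06,.1): 
    f=lambda a:np.array([120*np.sin(.35-a),120*np.cos(.35-a)])
    print(round(a,1),(f(a)-f(a-.1)).round(1))
E
```

```text
time: 29.27
tcp_pos: [0.5939, -0.1261, 0.1808]
tcp_rot: [0.63, 0.776, 0.0, 0.001]
contact_force: [0.1, -0.8, 0.4]
width: 0.0512
gripper_force: 0.0
time: 29.93
tcp_pos: [0.5945, -0.1251, 0.1815]
tcp_rot: [0.63, 0.777, 0.001, 0.001]
contact_force: [0.3, 0.2, 6.6]
width: 0.016
gripper_force: 58.3
0.1 [-11.5   3.5]
0.2 [-11.8   2.4]
0.3 [-11.9   1.2]
0.4 [-12.   0.]
0.5 [-11.9  -1.2]
0.6 [-11.8  -2.4]
0.7 [-11.5  -3.5]
0.8 [-11.   -4.7]
0.9 [-10.5  -5.8]
1.0 [-9.9 -6.8]
```

```bash
python3 -m inch '[{"x":0,"y":-5.7,"z":-1.8,"wx":0,"wy":0,"wz":0},{"x":0,"y":-5.8,"z":-1.7,"wx":0,"wy":0,"wz":0},{"x":0,"y":-11.8,"z":-2.4,"wx":0,"wy":0,"wz":0},{"x":0,"y":-11.9,"z":-1.2,"wx":0,"wy":0,"wz":0},{"x":0,"y":-12,"z":0,"wx":0,"wy":0,"wz":0},{"x":0,"y":-11.9,"z":1.2,"wx":0,"wy":0,"wz":0},{"x":0,"y":0,"z":0,"wx":0,"wy":0,"wz":0},{"x":0,"y":0,"z":0,"wx":0,"wy":0,"wz":0}]'
python3 -m inch '[{"x":0,"y":-11.8,"z":2.4,"wx":0,"wy":0,"wz":0},{"x":0,"y":-11.5,"z":3.5,"wx":0,"wy":0,"wz":0},{"x":0,"y":-11,"z":4.7,"wx":0,"wy":0,"wz":0},{"x":0,"y":-10.5,"z":5.8,"wx":0,"wy":0,"wz":0},{"x":0,"y":-5,"z":3.4,"wx":0,"wy":0,"wz":0},{"x":0,"y":-2,"z":1.4,"wx":0,"wy":0,"wz":0},{"x":0,"y":0,"z":0,"wx":0,"wy":0,"wz":0},{"x":0,"y":0,"z":0,"wx":0,"wy":0,"wz":0},{"x":0,"y":0,"z":0,"wx":0,"wy":0,"wz":0},{"x":0,"y":0,"z":0,"wx":0,"wy":0,"wz":0}]'
```

```text
time: 30.6
tcp_pos: [0.5395, -0.137, 0.1895]
tcp_rot: [0.629, 0.777, 0.003, 0.004]
contact_force: [5.7, 2.7, 19.1]
width: 0.0156
gripper_force: 62.4
time: 31.43
tcp_pos: [0.4895, -0.1475, 0.1667]
tcp_rot: [0.629, 0.777, 0.003, 0.004]
contact_force: [9.5, 2.7, 2.9]
width: 0.0159
gripper_force: 67.2
```

```bash
python3 -m inch '[{"x":0,"y":-3,"z":2,"wx":0,"wy":0,"wz":0},{"x":0,"y":-3,"z":2,"wx":0,"wy":0,"wz":0},{"x":0,"y":0,"z":0,"wx":0,"wy":0,"wz":0},{"x":0,"y":0,"z":0,"wx":0,"wy":0,"wz":0},{"x":0,"y":0,"z":0,"wx":0,"wy":0,"wz":0},{"x":0,"y":0,"z":0,"wx":0,"wy":0,"wz":0},{"x":0,"y":0,"z":0,"wx":0,"wy":0,"wz":0},{"x":0,"y":0,"z":0,"wx":0,"wy":0,"wz":0}]'
python3 - <<'E'
from h import *
c=read_camera("scene")["image"]; cv2.imwrite("pics/s2.png",cv2.resize(c[150:275,125:265],None,fx=4.5,fy=4.5,interpolation=cv2.INTER_CUBIC)[:,:,::-1])
E
```

```text
time: 32.1
tcp_pos: [0.4852, -0.1485, 0.1634]
tcp_rot: [0.629, 0.778, 0.004, 0.005]
contact_force: [11.8, 4.5, 8.6]
width: 0.0161
gripper_force: 67.9
```

View pics/s2.png

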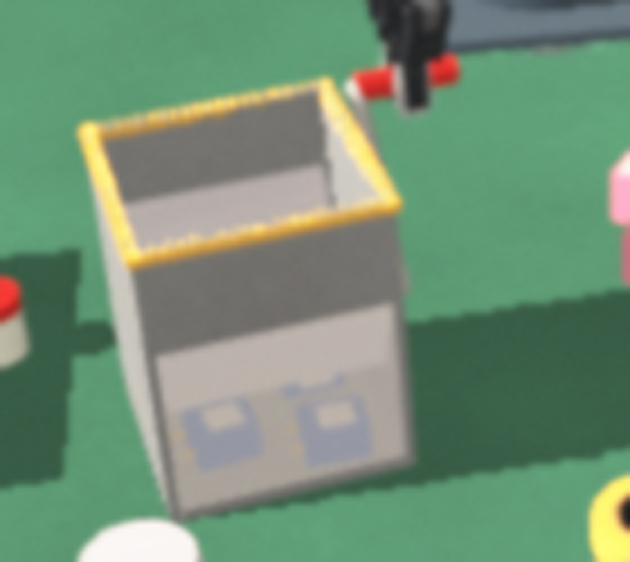

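The bin window shows relays at (225,432) and (337,428), with a third behind. The lever is at about 0.98 rad. Easing it back slowly.

```bash
python3 -m inch '[{"x":0,"y":3,"z":-2,"wx":0,"wy":0,"wz":0},{"x":0,"y":3,"z":-2,"wx":0,"wy":0,"wz":0},{"x":0,"y":3,"z":-2,"wx":0,"wy":0,"wz":0},{"x":0,"y":4,"z":-2.8,"wx":0,"wy":0,"wz":0},{"x":0,"y":5.3,"z":-2.9,"wx":0,"wy":0,"wz":0},{"x":0,"y":5.2,"z":-2.9,"wx":0,"wy":0,"wz":0},{"x":0,"y":5.5,"z":-2.4,"wx":0,"wy":0,"wz":0},{"x":0,"y":5.5,"z":-2.3,"wx":0,"wy":0,"wz":0},{"x":0,"y":5.8,"z":-1.8,"wx":0,"wy":0,"wz":0},{"x":0,"y":5.7,"z":-1.7,"wx":0,"wy":0,"wz":0},{"x":0,"y":5.9,"z":-1.2,"wx":0,"wy":0,"wz":0},{"x":0,"y":5.9,"z":-1.2,"wx":0,"wy":0,"wz":0}]'
python3 -m inch '[{"x":0,"y":6,"z":-0.6,"wx":0,"wy":0,"wz":0},{"x":0,"y":5.9,"z":-0.6,"wx":0,"wy":0,"wz":0},{"x":0,"y":6,"z":0,"wx":0,"wy":0,"wz":0},{"x":0,"y":6,"z":0,"wx":0,"wy":0,"wz":0},{"x":0,"y":6,"z":0.6,"wx":0,"wy":0,"wz":0},{"x":0,"y":5.9,"z":0.6,"wx":0,"wy":0,"wz":0},{"x":0,"y":5.9,"z":1.2,"wx":0,"wy":0,"wz":0},{"x":0,"y":5.9,"z":1.2,"wx":0,"wy":0,"wz":0},{"x":0,"y":5.8,"z":1.7,"wx":0,"wy":0,"wz":0},{"x":0,"y":5.7,"z":1.8,"wx":0,"wy":0,"wz":0},{"x":0,"y":0,"z":0,"wx":0,"wy":0,"wz":0},{"x":0,"y":0,"z":0,"wx":0,"wy":0,"wz":0}]'
```

```text
time: 33.15
tcp_pos: [0.5365, -0.1375, 0.1864]
tcp_rot: [0.63, 0.777, 0.0, 0.001]
contact_force: [0.0, 0.6, 20.4]
width: 0.0162
gripper_force: 67.4
time: 34.15
tcp_pos: [0.5939, -0.1251, 0.179]
tcp_rot: [0.63, 0.777, -0.0, 0.0]
contact_force: [4.9, -4.1, -6.2]
width: 0.0157
gripper_force: 67.2
```

```bash
python3 -m inch '[{"x":0,"y":2,"z":0.5,"wx":0,"wy":0,"wz":0},{"x":0,"y":0,"z":0,"wx":0,"wy":0,"wz":0},{"x":0,"y":0,"z":0,"wx":0,"wy":0,"wz":0}]'
python3 -m inch '[{"x":0,"y":0,"z":0,"wx":0,"wy":0,"wz":0},{"x":0,"y":0,"z":0,"wx":0,"wy":0,"wz":0},{"x":0,"y":0,"z":0,"wx":0,"wy":0,"wz":0},{"x":0,"y":0,"z":0,"wx":0,"wy":0,"wz":0},{"x":0,"y":0,"z":-20,"wx":0,"wy":0,"wz":0},{"x":0,"y":0,"z":-40,"wx":0,"wy":0,"wz":0},{"x":0,"y":0,"z":-40,"wx":0,"wy":0,"wz":0},{"x":40,"y":0,"z":0,"wx":0,"wy":0,"wz":0},{"x":40,"y":0,"z":0,"wx":0,"wy":0,"wz":0},{"x":40,"y":0,"z":0,"wx":0,"wy":0,"wz":0},{"x":40,"y":0,"z":0,"wx":0,"wy":0,"wz":0},{"x":0,"y":0,"z":0,"wx":0,"wy":0,"wz":0}]' 60
python3 - <<'E'
from h import *
c=read_camera("top")
for r,A in blobs(mask(c["image"],"red"),(280,150,320,195)): print("grip",fl(ray(c,[r[0]],.198)))
s=read_camera("scene")["image"]; cv2.imwrite("pics/s3.png",np.hstack([cv2.resize(c["image"][130:240,290:400],(400,400),interpolation=cv2.INTER_CUBIC),cv2.resize(s[155:265,135:245],(400,400),interpolation=cv2.INTER_CUBIC)])[:,:,::-1])
E
```

```text
time: 34.4
tcp_pos: [0.5944, -0.125, 0.1787]
tcp_rot: [0.63, 0.777, -0.001, -0.001]
contact_force: [-1.2, -3.9, -0.8]
width: 0.0157
gripper_force: 67.8
time: 35.4
tcp_pos: [0.5607, 0.0424, 0.279]
tcp_rot: [0.625, 0.781, 0.002, -0.002]
contact_force: [0.1, 0.6, 0.7]
width: 0.0516
gripper_force: 0.0
grip [[0.5924, -0.1275]]
```

View pics/s3.png

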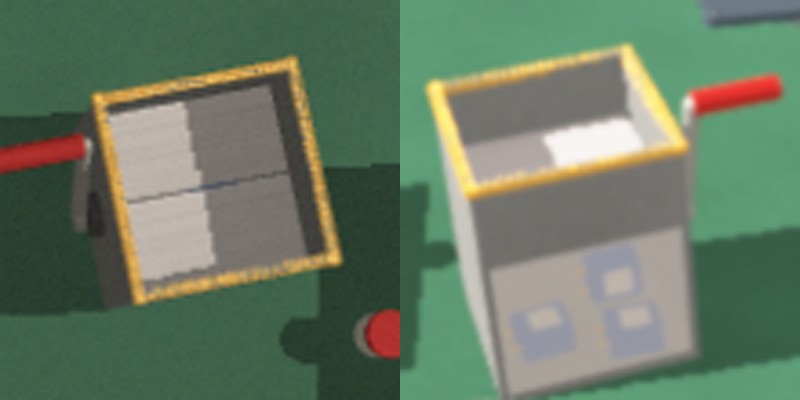

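All three relays show in the bin window, at (545,330), (635,327) and (613,275). The lever is back at its original spot. I'll check the third relay's height by its ray.

```bash
python3 - <<'E'
from h import *
c=read_camera("scene"); k=110/400
C=np.array([.577,-.258]);ex=np.array([.978,.208]);ey=np.array([-.208,.978])
for p in ((545,330),(635,327),(613,275),(613,250)):
    uv=[(p[0]-400)*k+135,p[1]*k+155]
    print(p,[(z,*(((ray(c,[uv],z)[0,:2]-C)@np.c_[ex,ey])*1000).round(0)) for z in (.018,.03,.05,.07,.09)])
E
```

```text
(545, 330) [(0.018, np.float64(27.0), np.float64(-27.0)), (0.03, np.float64(43.0), np.float64(-30.0)), (0.05, np.float64(69.0), np.float64(-33.0)), (0.07, np.float64(94.0), np.float64(-37.0)), (0.09, np.float64(120.0), np.float64(-41.0))]
(635, 327) [(0.018, np.float64(50.0), np.float64(36.0)), (0.03, np.float64(65.0), np.float64(33.0)), (0.05, np.float64(90.0), np.float64(28.0)), (0.07, np.float64(115.0), np.float64(22.0)), (0.09, np.float64(140.0), np.float64(17.0))]
(613, 275) [(0.018, np.float64(-21.0), np.float64(38.0)), (0.03, np.float64(-4.0), np.float64(35.0)), (0.05, np.float64(23.0), np.float64(29.0)), (0.07, np.float64(50.0), np.float64(24.0)), (0.09, np.float64(77.0), np.float64(19.0))]
(613, 250) [(0.018, np.float64(-53.0), np.float64(47.0)), (0.03, np.float64(-37.0), np.float64(43.0)), (0.05, np.float64(-9.0), np.float64(38.0)), (0.07, np.float64(19.0), np.float64(32.0)), (0.09, np.float64(47.0), np.float64(27.0))]
```

```bash
python3 -m inch '[{"x":0,"y":0,"z":0,"wx":0,"wy":0,"wz":0},{"x":0,"y":0,"z":0,"wx":0,"wy":0,"wz":0},{"x":0,"y":0,"z":0,"wx":0,"wy":0,"wz":0}]'; python3 -c "
from bench import *
print(close_job())"
```

```text
time: 35.8
tcp_pos: [0.5624, 0.0308, 0.2793]
tcp_rot: [0.63, 0.776, -0.0, 0.0]
contact_force: [-0.1, -0.2, -0.4]
width: 0.0515
gripper_force: 0.0
the job is handed in; nothing more can be done
None
```

Job handed in: the two seated relays and the loose one are in the bin, the lever is back at rest, and the last pictures show nothing out of place, but the hand-in returned no verdict.

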